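Reload the slide carrier, index it to the scanner and lock it with the loop pin

TASK

With the carrier at its loading station, move every black (scanned) slide magazine from it into the red out-box, standing upright, and seat every coloured magazine from the desk fully down in a pocket of the carrier, any pocket, one to a pocket. Then slide the carrier along its rail until it clicks into the scanning station, push the loop pin fully home from above through the cross hole of the locking shaft, and swing its wire loop out over the shaft end and down until it snaps closed under the shaft. Leave the other things on the desk where they are.

Things in the scene. Friction and masses are not known exactly. Their poses are not given: they have to be found in the camera images.
- tray (a point): Carrier: aluminium tray on a rail, 73 mm (x) by 152 mm (y). Point: centre of the pocket floor, 32 mm above the table. y = travel towards the scanning station, z up. Four open pockets, centres at local y = -55.5, -18.5, 18.5, 55.5 mm, x = 0; each 33 mm (y) by 65 mm (x) inside, walls 4 mm thick and 12 mm high.
- carrier (a joint): Travel of the carrier along the rail (m): 0 = loading station, 0.140 = scanning station; stops at -0.006 and 0.152. At each station a sprung roller clicks into a notch: about 5 N along the rail to leave it, pulled home from about 2 mm. Elsewhere it drags with 1 to 2 N and stays where left.
- push_handle (a point): Black upright handle on the carrier's trailing end, rigid with it: 14 mm thick (x), 16 mm (y), top 106 mm above the table. Point: on its centre line, 21 mm below its top (85 mm above the table). Free on both x sides down to 45 mm above the table. Axes as tray.
- rail: White base of the transfer rail, fixed. Origin on the table under the tray centre as it stands at the loading station; y = travel direction. A grey bracket (76 mm wide, 12 mm thick, 94 mm tall) at local y = 241 mm ends the rail; the carrier's locking shaft passes through it near the scanning station.
- shaft_hole (a point): Centre of the upper mouth of the vertical cross hole (11 mm across, through, small chamfer) in the locking shaft: a steel bar 24 mm (x) by 16 mm (z) pointing to +y from the carrier's leading end. Point on its top face, 86 mm above the table; the shaft ends 16 mm beyond it. At the scanning station it is 25 mm out of the bracket, clear below. Axes as tray.
- pin_grip (a point): Loop pin (lynch pin), upright in a grey holder block (44 mm square, 45 mm tall) at the start. Point: centre of its red grip tab, 14 mm (pin x) by 16 mm (pin y), 32 mm tall. The open wire loop sticks out to pin +y, pivoted 23 mm below this point about pin x. z is up the pin. Draw it straight up 30 mm or more to free it.
- pin_seat (a point): Centre of the underside of the pin's brass collar (18 mm across), 29 mm below pin_grip; it meets shaft_hole when the pin is home. Below it the shank: 8 mm in diameter, 30 mm long, tapered tip. Axes as pin_grip.
- pin_loop (a joint): Angle of the pin's wire loop about its pivot (rad): 0 = open, level, out to pin +y; 1.55 = closed, hanging straight down by the shank. Sprung over centre at 0.78: it snaps to the nearer end and stays; about 1 N at its bar moves it.
- loop_bar (a point): Middle of the cross bar at the loop's free end, 42 mm from the pivot. The loop is a U of 4.4 mm steel wire, legs 34 mm apart inside; they pass either side of the shaft, so that closed over the shaft end the bar lies under the shaft, its centre 36 mm below the collar's underside.
- magazine1_centre (a point): Slide magazine with a blue body, loose, may be absent. Body 60 mm (x) by 28 mm (y) by 30 mm tall with a weighted steel foot; on its middle a white grip fin 14 mm thick (x), 22 mm wide (y), 34 mm tall: 64 mm tall in all. Point: on its vertical centre line, 32 mm above its underside. Its long side (x) goes across the rail in a pocket, either way round.
- magazine2_centre (a point): Slide magazine with a orange body, loose, may be absent. Body 60 mm (x) by 28 mm (y) by 30 mm tall with a weighted steel foot; on its middle a white grip fin 14 mm thick (x), 22 mm wide (y), 34 mm tall: 64 mm tall in all. Point: on its vertical centre line, 32 mm above its underside. Its long side (x) goes across the rail in a pocket, either way round.
- magazine3_centre (a point): Slide magazine with a green body, loose, may be absent. Body 60 mm (x) by 28 mm (y) by 30 mm tall with a weighted steel foot; on its middle a white grip fin 14 mm thick (x), 22 mm wide (y), 34 mm tall: 64 mm tall in all. Point: on its vertical centre line, 32 mm above its underside. Its long side (x) goes across the rail in a pocket, either way round.
- magazine4_centre (a point): Slide magazine with a yellow body, loose, may be absent. Body 60 mm (x) by 28 mm (y) by 30 mm tall with a weighted steel foot; on its middle a white grip fin 14 mm thick (x), 22 mm wide (y), 34 mm tall: 64 mm tall in all. Point: on its vertical centre line, 32 mm above its underside. Its long side (x) goes across the rail in a pocket, either way round.
- scanned1_centre (a point): Scanned slide magazine with a black body, loose, may be absent; starts in a pocket of the carrier. Same shape as the coloured ones: body 60 (x) x 28 (y) x 30 mm, white grip fin 14 (x) x 22 (y) x 34 mm on top, 64 mm tall in all. Point: on its vertical centre line, 32 mm above its underside.
- scanned2_centre (a point): Scanned slide magazine with a black body, loose, may be absent; starts in a pocket of the carrier. Same shape as the coloured ones: body 60 (x) x 28 (y) x 30 mm, white grip fin 14 (x) x 22 (y) x 34 mm on top, 64 mm tall in all. Point: on its vertical centre line, 32 mm above its underside.
- out_box_in (a point): Centre of the inner floor of the red out-box, an open tray fixed to the desk: 112 mm (x) by 96 mm (y) inside, walls 4 mm thick, rim 30 mm above the table. Room for two magazines side by side along y.
- phone: Black phone, 150 x 72 x 9 mm, loose, a bystander to leave where it is. Origin at the centre of its underside.
- jar: Empty glass jar, 60 mm wide and 60 mm tall, loose, a bystander to leave where it is. Origin at the centre of its underside.
- coverslips: White box of coverslips, 50 x 30 x 18 mm, loose, a bystander to leave where it is. Origin at the centre of its underside.
- tape_roll: Roll of yellow tape, 52 mm across, 19 mm high, loose, a bystander to leave where it is. Origin at the centre of its underside.

How it is judged:
By the outcome, as a careful person would: the job done as asked, in the order asked, and still so for the second after the job is handed in, with the robot touching nothing.
Of scanned1, scanned2 only 1 to 2 are there at a start; the rules pass over those that are not, and their reading is None.
Of magazine1, magazine2, magazine3, magazine4 only 3 to 4 are there at a start; the rules pass over those that are not, and their reading is None.
At some moment in a run one of magazine1, magazine2, magazine3, magazine4 may be knocked a few centimetres aside while the robot is not near it.
It also fails if it takes over 210 s, if anything falls off the work surface, if the arm or the gripper's body presses on something with over 40 N, if the wrist force passes 120 N, or if a joint passes its speed limit or range.

ROBOT

A 6-joint arm with a two-finger parallel gripper is mounted at the origin on the work surface. World frame = base frame: x ahead of the robot, y to its left, z up, the work surface at z = 0. Lengths are in mm, angles in rad, forces in N, time in s.
With the tool pointing down it reaches from about 350 to 775 mm from the base axis. Payload 7.3 kg.
Tool frame: the origin (TCP) lies at the centre of the arm's flange, where the gripper is bolted on; the fingertips stand 178 mm ahead of it and the grasp point (between the pads) lies 159 mm ahead of it; z points along the fingers, y is the direction in which the jaws open and shut (so a half turn about z gives the same grasp; the last joint's range is limited). The gripper opens to 92 mm and grips with 3 to 60 N. Pads are 19 mm wide; open, the fingers measure 130 mm over their backs; the gripper's body (75 mm by 190 mm) begins 47 mm behind the grasp point.
Start: joints at [0.964, 0.342, 1.524, -0, 1.275, -0.146], TCP at [233.429, 470.254, 404.741] pointing down, gripper open.
Joint ranges: [-2.53, 2.53], [-0.77, 2.02], [0.04, 2.7], [-1, 4.14], [0.28, 2.66], [-3.11, 3.11]. Speed limits (rad/s): [2.57, 2.57, 3.14, 3.14, 3.14, 3.14].

INTERFACE

Orientations are given as [roll, pitch, yaw] about the fixed x, y, z axes, in that order (R = Rz(yaw) Ry(pitch) Rx(roll)).
In Python, from plant import get_obs, capture, close_job gives the robot as it stands. The module is installed in compiled form; this text tells all that it offers.
- The arm moves only by the shell command python3 -m pendant 'ROWS'. ROWS is JSON, a list of rows, each a list of 3 entries, a list of its own where there are three numbers: the shift along the tool's x, y, z in m, then the turn, a rotation vector about the tool's x, y, z in rad, then the finger opening in m, from 0 to 0.0918. In form: [[[tx, ty, tz], [wx, wy, wz], fingers], ...]. A call has 1 to 10 rows; each row is the pose to reach, as a shift and turn from the pose commanded when the call began, along the tool's axes at that moment; what a row does not reach only later rows make up. A row lasts 1/12 s, in which the tool goes at most 41.7 mm and 7.16 degrees, less where a joint would pass 70% of its speed; a pose out of reach is approached as far as the arm can. A call with a gripper value outside its range is refused whole. The fingers move at their own pace and stop on an object; the grip force is fixed at half the most. Time passes only in rows, so rows that repeat a pose let the fingers close. It gives the time, the measured TCP pose, the force and the opening at its end, in the units of the state.
- get_obs(): the state, without advancing time (a new reading comes with each control period).
- capture(name): name is "scene" or "top"; returns a dict with "color" (480x640x3 uint8, red, green, blue), "mtx" (3x3 intrinsics, pixels), "rvec" (rotation vector, rad) and "tvec" (3), from world to camera coordinates, as OpenCV has them. Camera axes: x right, y down, z forward; pixel columns grow to the right and rows downward; lengths in mm; the calibration is good to about 2 mm. A picture is of the moment at which its call begins. There is no depth.
- close_job(): hands the job in, once; it reports no verdict.
The state is a dict: "time": time; "joint_positions": joint angles; "dq": joint speeds; "tau": joint torques, N m; "tool_pos": TCP position; "tcp_rot": TCP orientation; "contact_force": force on the tool from outside, world axes, zero at the start; "moment": the same for the moment, N m; "grip_width": finger opening in mm.
Only numpy, scipy, OpenCV 4.12 (cv2) and the standard library are available. Lean on these libraries where they do the work, as an engineer would, in place of code of your own. Each camera call takes 0.05 s, during which the arm holds its last target. There are 200 camera calls.

## Working session

There is one attempt and no reset: what is moved stays moved. The work goes in short steps, Python scripts to look and compute and a shell command to move; the robot and the scene stay as the last step left them, time stands still between calls to the robot, and variables do not carry over. Pictures are saved under pics/ and viewed, about 12 in all and at most 16, crops included, and the job is handed in when it is done.

```bash
mkdir -p pics; cat > h.py <<'E'
import numpy as np,cv2
from plant import get_obs,capture
from scipy.spatial.transform import Rotation as R
def cam(n):
    c=capture(n); return c
def save(c,name,crop=None,s=1):
    im=c["color"][:,:,::-1]
    if crop: x0,y0,x1,y1=crop; im=im[y0:y1,x0:x1]
    im=cv2.resize(im,None,fx=s,fy=s,interpolation=cv2.INTER_CUBIC); cv2.imwrite("pics/"+name,im)
def w(c,u,v,z):
    p=cv2.undistortPoints(np.array([[[u,v]]],float),c["mtx"],None)[0,0]
    Rm=cv2.Rodrigues(np.array(c["rvec"],float))[0];t=np.array(c["tvec"],float).ravel()
    o=-Rm.T@t; d=Rm.T@np.array([p[0],p[1],1]); return (o+d*(z-o[2])/d[2])
def px(c,P):
    return cv2.projectPoints(np.array([P],float),np.array(c["rvec"],float),np.array(c["tvec"],float),c["mtx"],None)[0][0,0]
E
python3 - <<'E'
from h import *
for n in("scene","top"):
    c=cam(n); save(c,n+"0.png",s=1.25)
    Rm=cv2.Rodrigues(np.array(c["rvec"],float))[0];print(n,-Rm.T@np.array(c["tvec"]).ravel(),c["mtx"][0,0]);
    np.save(n+"0.npy",c,allow_pickle=True)
print(get_obs())
E
```

```text
scene [ 880.62875688 -508.07382657  875.3475073 ] 438.1185256704854
top [500.40256194   8.5625305  862.15287344] 438.3427191955312
{'time': 0.1, 'joint_positions': array([ 9.64012671e-01,  3.42623823e-01,  1.52490413e+00,  4.25277806e-06,
        1.27541668e+00, -1.45986583e-01]), 'dq': array([-4.08906562e-04, -7.45423554e-05, -1.32369385e-03,  1.01307156e-03,
       -3.83729643e-04, -1.32355463e-03]), 'tau': array([ 1.53335841e-03, -4.32007062e+01, -2.44691277e+01,  7.18931551e-02,
        5.26366406e-02, -6.33880336e-05]), 'tool_pos': array([233.35028942, 470.15322004, 404.13553392]), 'tcp_rot': array([-3.14025565e+00, -2.00693417e-04,  2.68079421e+00]), 'contact_force': array([ 0.12692682,  0.04838179, -0.198089  ]), 'moment': array([ 0.00038937, -0.00938981,  0.05171866]), 'grip_width': 91.48005207202878}
```

View pics/top0.png

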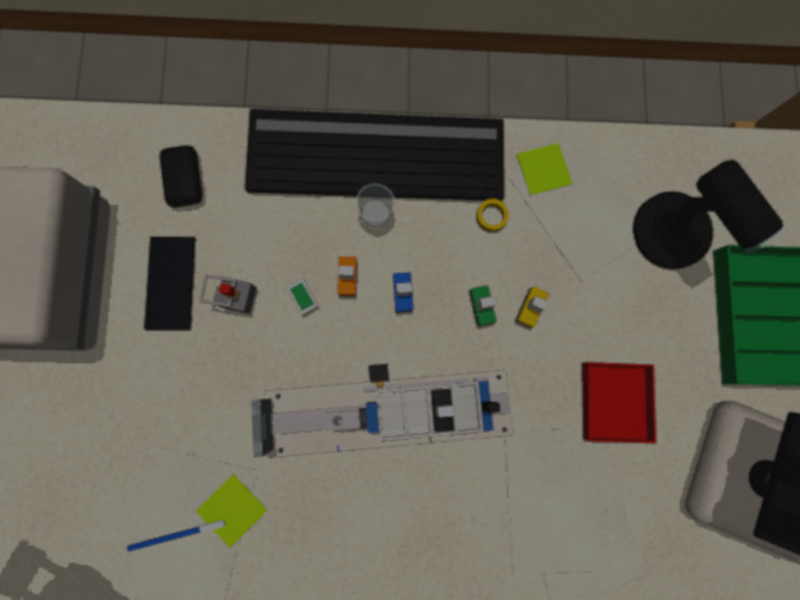

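View pics/scene0.png

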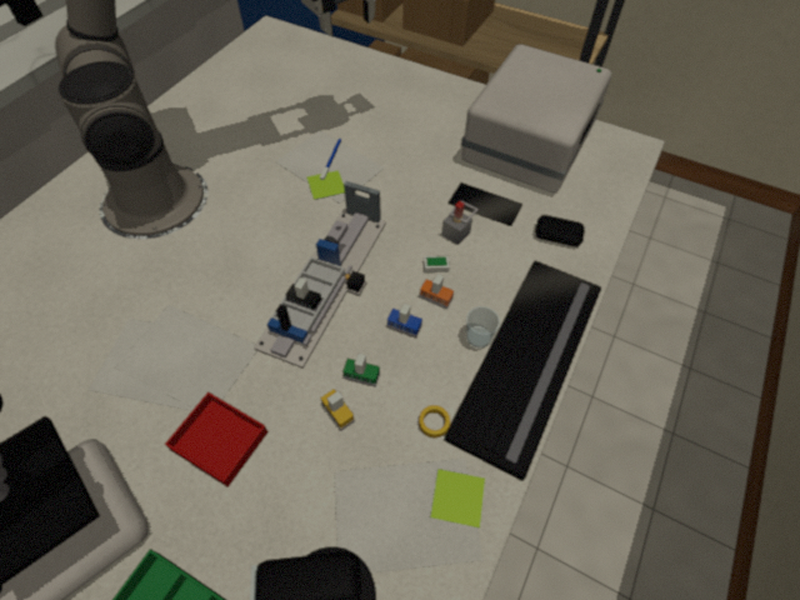

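The top view shows the carrier at (430,410), trailing end on the right. One black magazine sits in its second pocket from the handle. The four coloured magazines are near (347,277), (403,292), (484,306) and (532,306), the pin is at (228,290), and the out-box is at (620,402).

```bash
python3 - <<'E'
from h import *
c=np.load("top0.npy",allow_pickle=True).item()
save(c,"a.png",(195,290,415,370),3.6)
save(c,"b.png",(150,195,450,270),2.65)
im1=cv2.imread("pics/a.png");im2=cv2.imread("pics/b.png")
W=800
f=lambda i:cv2.copyMakeBorder(i,0,0,0,W-i.shape[1],cv2.BORDER_CONSTANT)
print(im1.shape,im2.shape)
cv2.imwrite("pics/ab.png",np.vstack([f(im1),f(im2)]))
E
```

```text
(288, 792, 3) (199, 795, 3)
```

View pics/ab.png

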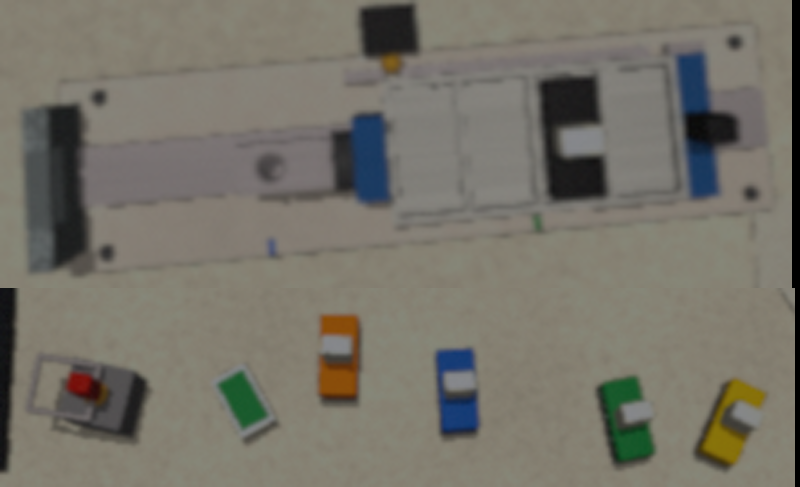

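```bash
cat > fit.py <<'E'
from h import *
from scipy.optimize import minimize
def box(x,y,a,lx,ly,z0,z1):
    c,s=np.cos(a),np.sin(a)
    return np.array([[x+c*u-s*v,y+s*u+c*v,z] for u in(-lx/2,lx/2) for v in(-ly/2,ly/2) for z in(z0,z1)])
def hull(c,P,S=4):
    p=cv2.projectPoints(P,np.array(c["rvec"],float),np.array(c["tvec"],float),c["mtx"],None)[0]
    p=(p+0.5)*S-0.5
    return np.round(cv2.convexHull(p.astype(np.float32))).astype(np.int32)
HUE={"orange":(5,18),"blue":(100,125),"green":(50,85),"yellow":(20,30)}
def fitmag(cs,name,g,zb=0,r=90,foot=5,lo=90):
    ms=[]
    for c in cs:
        S=4;h=cv2.cvtColor(cv2.resize(c["color"],None,fx=S,fy=S,interpolation=cv2.INTER_LINEAR),cv2.COLOR_RGB2HSV)
        k,l=HUE[name];m=((h[...,0]>=k)&(h[...,0]<=l)&(h[...,1]>lo)&(h[...,2]>50)).astype(np.uint8)
        u=px(c,[g[0],g[1],zb+20])*S; d=np.zeros_like(m);cv2.circle(d,tuple(int(q) for q in u),r,1,-1); ms.append(m*d)
    def cost(p):
        t=0
        for c,m in zip(cs,ms):
            q=np.zeros_like(m);cv2.fillConvexPoly(q,hull(c,box(*p,60,28,zb+foot,zb+30)),1)
            cv2.fillConvexPoly(q,hull(c,box(*p,14,22,zb+30,zb+64)),0)
            t+=1-(q&m).sum()/max(1,(q|m).sum())
        return t
    best=min((minimize(cost,[g[0],g[1],a],method="Nelder-Mead",options=dict(initial_simplex=[[g[0],g[1],a],[g[0]+8,g[1],a],[g[0],g[1]+8,a],[g[0],g[1],a+.3]],maxiter=120)) for a in(-.4,0,.4)),key=lambda s:s.fun)
    return best.x,best.fun
E
python3 - <<'E'
from fit import *
T=np.load("top0.npy",allow_pickle=True).item();C=np.load("scene0.npy",allow_pickle=True).item()
G={"orange":(347,283),"blue":(403,294),"green":(484,306),"yellow":(531,308)}
for n,(u,v) in G.items():
    g=w(T,u/1.25,v/1.25,20)[:2]
    for nm,cs in(("both",[T,C]),("top",[T]),("scene",[C])):
        x,f=fitmag(cs,n,g);print(n,nm,np.round(x[:2],1),round(np.degrees(x[2]),1),round(f,3))
A=lambda u,v,z:w(T,195+u/3.6-.36,290+v/3.6-.36,z).round(1)[:2]
B=lambda u,v,z:w(T,150+u/2.65-.31,195+v/2.65-.31,z).round(1)[:2]
print("tray",[A(*p,44) for p in((386,82),(672,62),(682,195),(395,222))])
print("rail",[A(*p,10) for p in((58,82),(752,27),(772,208),(75,272))])
print("handle",A(722,128,106),"hole",A(271,168,86),"blackfin",A(581,141,96))
print("pin tab",B(80,383,90),"loop",B(40,355,51),B(28,413,51))
print("box",[w(T,u/1.25,v/1.25,30).round(1)[:2] for u,v in((583,363),(655,364),(656,442),(583,440))])
E
```

```text
orange both [664.5  60.3] 0.6 0.337
orange top [665.  60.] 0.4 0.109
orange scene [663.3  62.7] 0.4 0.18
blue both [641.4 -27.8] 3.0 0.539
blue top [641.6 -28.6] 3.5 0.199
blue scene [640.9 -23.7] -3.2 0.305
green both [ 623.4 -153.7] 11.4 0.628
green top [ 623.6 -154.8] 13.4 0.255
green scene [ 622.8 -149.9] 3.9 0.334
yellow both [ 622.6 -231.2] -25.6 0.393
yellow top [ 622.7 -232.9] -23.9 0.143
yellow scene [ 622.4 -229.7] -26.1 0.181
tray [array([488.9,   7.9]), array([ 501.7, -139.3]), array([ 434.7, -144.3]), array([419.2,   1.6])]
rail [array([485.3, 180.7]), array([ 521.3, -189. ]), array([ 426. , -198.9]), array([388.2, 166.6])]
handle [ 471.1 -152. ] hole [447.8  62. ] blackfin [463.4 -86. ]
pin tab [440.8 214.1] loop [455.9 252.3] [417.6 257.6]
box [array([ 536. , -306.1]), array([ 536.8, -418.8]), array([ 419.6, -414.4]), array([ 420.9, -302.5])]
```

```bash
python3 - <<'E'
from h import *
C=np.load("scene0.npy",allow_pickle=True).item()
save(C,"sa.png",(200,135,320,295),3.7); save(C,"sb.png",(340,150,420,200),4.1)
a=cv2.imread("pics/sa.png");b=cv2.imread("pics/sb.png");o=np.zeros((592,444+328,3),np.uint8);o[:a.shape[0],:a.shape[1]]=a;o[:b.shape[0],444:444+b.shape[1]]=b;cv2.imwrite("pics/sab.png",o);print(a.shape,b.shape)
E
```

```text
(592, 444, 3) (205, 328, 3)
```

View pics/sab.png

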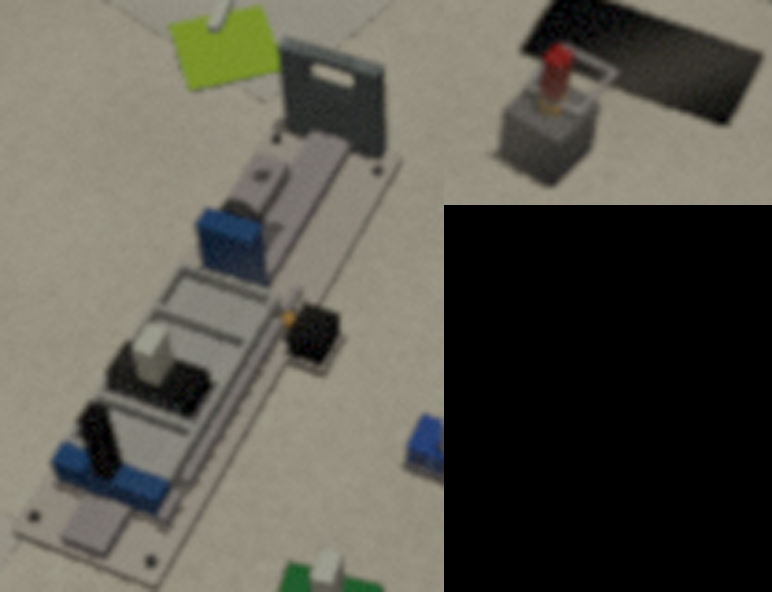

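```bash
python3 - <<'E'
from fit import *
T=np.load("top0.npy",allow_pickle=True).item();C=np.load("scene0.npy",allow_pickle=True).item()
G={"orange":(664,61),"blue":(641,-26),"green":(623,-152),"yellow":(622,-231)}
for n,g in G.items():
  for lo,ft in((60,0),(110,3)):
    print(n,lo,[(np.round(x[:2],1),round(np.degrees(x[2]),1),round(f,3)) for x,f in (fitmag([c],n,g,lo=lo,foot=ft,r=60+30*(c is C)) for c in(T,C))])
B=lambda u,v,z:w(T,150+u/2.65-.31,195+(v-288)/2.65-.31,z).round(1)[:2]
S=lambda u,v,z:w(C,200+u/3.7-.36,135+v/3.7-.36,z).round(1)[:2]
P=lambda u,v,z:w(C,340+(u-444)/4.1-.38,150+v/4.1-.38,z).round(1)[:2]
print("pin tab",B(80,383,90),"loop",B(40,355,51),B(28,413,51),"holder", [B(*p,45) for p in((78,358),(147,376),(128,438),(58,425))])
print("S hole",S(262,175,86),"fin",S(155,332,96),"handle",S(96,408,106),"tray",[S(*p,44) for p in((180,267),(275,298))], "rail",[S(*p,10) for p in((15,533),(157,587),(402,157))])
print("P tab",P(557,50,90),"loop",P(617,72,51),P(575,43,51))
E
```

```text
orange 60 [(array([663.6,  60.1]), np.float64(0.3), np.float64(0.286)), (array([662.5,  64.8]), np.float64(-0.4), np.float64(0.152))]
orange 110 [(array([665.3,  60.3]), np.float64(1.6), np.float64(0.247)), (array([662.8,  65. ]), np.float64(0.2), np.float64(0.253))]
blue 60 [(array([642. , -28.6]), np.float64(4.8), np.float64(0.267)), (array([639.7, -21.7]), np.float64(1.3), np.float64(0.279))]
blue 110 [(array([641.5, -28.8]), np.float64(4.5), np.float64(0.312)), (array([640.5, -22.7]), np.float64(-9.7), np.float64(0.38))]
green 60 [(array([ 624.1, -155.8]), np.float64(17.6), np.float64(0.272)), (array([ 621.1, -148. ]), np.float64(11.1), np.float64(0.287))]
green 110 [(array([ 623.3, -154.9]), np.float64(10.2), np.float64(0.352)), (array([ 622.3, -149.7]), np.float64(0.5), np.float64(0.398))]
yellow 60 [(array([ 623.7, -233.9]), np.float64(-23.9), np.float64(0.275)), (array([ 621.8, -229.7]), np.float64(-25.1), np.float64(0.177))]
yellow 110 [(array([ 623.2, -233.9]), np.float64(-23.8), np.float64(0.269)), (array([ 622.7, -229.8]), np.float64(-26.7), np.float64(0.221))]
pin tab [628.1 226.4] loop [653.7 266.4] [612.5 271.7] holder [array([653.4, 241.7]), array([641.8, 192.7]), array([597.4, 203.4]), array([605.4, 252.3])]
S hole [449.1  60.6] fin [465.1 -83.1] handle [ 471.3 -149.3] tray [array([421.9,  -3.1]), array([489.8,   5.1])] rail [array([ 430.4, -203. ]), array([ 526.6, -191.9]), array([486.4, 178.4])]
P tab [625.9 229.8] loop [654.3 267.3] [620.7 277.6]
```

Both cameras agree to within 2–5 mm, and the given sizes match. My working values:
- **Tray:** centre (461,-68), yaw 5.6°
- **Hole:** (448.5,61.3)
- **Pin:** (627,228), yaw about -11°
- **Out-box:** centre (478,-360)

First move is to the black magazine.

```bash
cat > go.py <<'E'
# usage: go.py "x y z yawdeg" ... prints tool-frame shift [m] and wz from the measured pose (each from call start)
import sys,numpy as np
from plant import get_obs
from scipy.spatial.transform import Rotation as R
o=get_obs();p=o["tool_pos"];r=R.from_euler("xyz",o["tcp_rot"]);yaw=np.degrees(o["tcp_rot"][2])
print("now",p.round(1),"yaw",yaw.round(2),"F",o["contact_force"].round(1),"w",round(o["grip_width"],1),"t",round(o["time"],1),"q",o["joint_positions"].round(2))
y=np.radians(yaw);M=np.array([[np.cos(y),np.sin(y),0],[np.sin(y),-np.cos(y),0],[0,0,-1]])
for a in sys.argv[1:]:
    x=[float(v) for v in a.split()]
    d=(x[3]-yaw+180)%360-180
    print("->",(M@(np.array(x[:3])-p)/1000).round(4),"wz",round(-np.radians(d),4))
E
python3 go.py "340 200 340 120" "464 -85.5 340 95.6"
```

```text
now [233.4 470.2 404.1] yaw 153.6 F [ 0.1  0.  -0.2] w 91.5 t 0.1 q [ 0.96  0.34  1.52  0.    1.28 -0.15]
-> [-0.2157 -0.1946  0.0641] wz 0.5864
-> [-0.4537 -0.3951  0.0641] wz 1.0123
```

```bash
python3 -m pendant '[[[-0.04,-0.036,0.01],[0,0,0.11],0.05],[[-0.08,-0.072,0.02],[0,0,0.22],0.05],[[-0.12,-0.108,0.04],[0,0,0.33],0.05],[[-0.16,-0.144,0.06],[0,0,0.44],0.05],[[-0.2157,-0.1946,0.0641],[0,0,0.55],0.05],[[-0.25,-0.22,0.0641],[0,0,0.65],0.05],[[-0.29,-0.25,0.0641],[0,0,0.75],0.05],[[-0.33,-0.28,0.0641],[0,0,0.85],0.05],[[-0.37,-0.32,0.0641],[0,0,0.95],0.05],[[-0.41,-0.355,0.0641],[0,0,1.0123],0.05]]'; python3 go.py "464 -85.5 340 95.6"
```

```text
time: 0.93
tool_pos: [391.7, 90.1, 343.5]
tcp_rot: [-3.141, -0.0, 1.663]
contact_force: [0.7, 0.6, -0.6]
grip_width: 49.9
now [391.7  90.1 343.5] yaw 95.31 F [ 0.7  0.6 -0.6] w 49.9 t 0.9 q [ 0.03  0.19  1.93  0.    1.03 -0.06]
-> [-0.1816  0.0558  0.0035] wz -0.0051
```

```bash
python3 -m pendant '[[[0,0,0],[0,0,0],0.05],[[0,0,0],[0,0,0],0.05],[[0,0,0],[0,0,0],0.05]]'; python3 go.py "464 -85.5 340 95.6"
```

```text
time: 1.18
tool_pos: [391.2, 92.2, 343.4]
tcp_rot: [-3.141, -0.001, 1.668]
contact_force: [-0.9, 0.1, 0.4]
grip_width: 50.2
now [391.2  92.2 343.4] yaw 95.57 F [-0.9  0.1  0.4] w 50.2 t 1.2 q [ 0.04  0.19  1.93  0.    1.03 -0.06]
-> [-0.184   0.0552  0.0034] wz -0.0005
```

```bash
python3 -m pendant '[[[-0.037,0.011,0.001],[0,0,0],0.05],[[-0.074,0.022,0.002],[0,0,0],0.05],[[-0.111,0.033,0.003],[0,0,0],0.05],[[-0.148,0.044,0.0034],[0,0,0],0.05],[[-0.184,0.0552,0.0034],[0,0,0],0.05],[[-0.184,0.0552,0.0034],[0,0,0],0.05],[[-0.184,0.0552,0.0034],[0,0,0],0.05]]'; python3 - <<'E'
from h import *
c=cam("top");d=cam("scene")
save(c,"p1.png",(240,230,420,370),2.2);save(d,"p2.png",(180,150,320,300),2.2)
a=cv2.imread("pics/p1.png");b=cv2.imread("pics/p2.png");h=max(a.shape[0],b.shape[0]);o=np.zeros((h,a.shape[1]+b.shape[1],3),np.uint8);o[:a.shape[0],:a.shape[1]]=a;o[:b.shape[0],a.shape[1]:]=b;cv2.imwrite("pics/p.png",o)
E
python3 go.py "464 -85.5 270 95.6"  "464 -85.5 243 95.6"
```

```text
time: 1.77
tool_pos: [464.8, -85.0, 339.8]
tcp_rot: [-3.141, -0.001, 1.669]
contact_force: [-0.8, 0.2, 0.6]
grip_width: 50.2
now [464.  -83.6 339.9] yaw 95.75 F [ 0.5  0.2 -0.1] w 49.6 t 1.9 q [-0.34  0.31  1.76  0.    1.07 -0.44]
-> [-0.0019 -0.0002  0.0699] wz 0.0026
-> [-0.0019 -0.0002  0.0969] wz 0.0026
```

View pics/p.png

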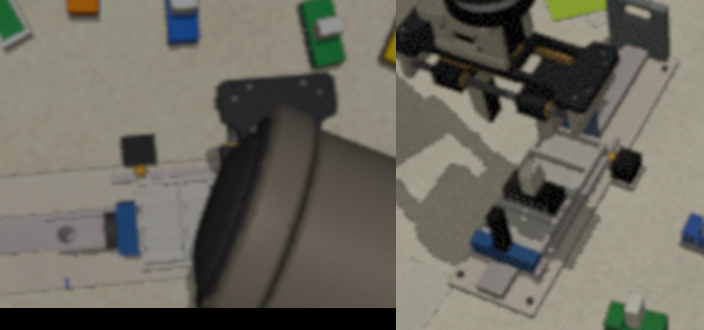

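The gripper hangs above the black magazine with its jaws across the rail, fingers near (480,110) and (570,115) and the fin below at (530,178). Going down to grip it.

```bash
python3 -m pendant '[[[-0.001,0,0.03],[0,0,0],0.05],[[-0.0015,0,0.06],[0,0,0],0.05],[[-0.0015,0,0.08],[0,0,0],0.05],[[-0.0015,0,0.09],[0,0,0],0.05],[[-0.0015,0,0.0965],[0,0,0],0.05],[[-0.0015,0,0.0965],[0,0,0],0.05],[[-0.0015,0,0.0965],[0,0,0],0.0]]' && python3 -m pendant '[[[0,0,0],[0,0,0],0.0],[[0,0,0],[0,0,0],0.0],[[0,0,0],[0,0,0],0.0],[[0,0,0],[0,0,0],0.0],[[0,0,0],[0,0,0],0.0],[[0,0,0],[0,0,0],0.0]]'; python3 go.py "478 -220 345 92" "478 -360 345 90"
```

```text
time: 2.45
tool_pos: [464.6, -86.0, 244.2]
tcp_rot: [3.141, -0.0, 1.67]
contact_force: [0.1, -0.2, 0.2]
grip_width: 47.0
time: 2.95
tool_pos: [464.6, -87.2, 244.1]
tcp_rot: [3.141, 0.0, 1.668]
contact_force: [0.7, 0.1, 2.1]
grip_width: 13.8
now [464.6 -87.2 244.1] yaw 95.59 F [0.7 0.1 2.1] w 13.8 t 3.0 q [-0.35  0.45  1.87  0.    0.82 -0.45]
-> [-0.1335  0.0004 -0.1009] wz 0.0626
-> [-0.2728 -0.0132 -0.1009] wz 0.0975
```

```bash
python3 -m pendant '[[[0,0,-0.03],[0,0,0],0.0],[[0,0,-0.06],[0,0,0],0.0],[[0,0,-0.1],[0,0,0],0.0],[[-0.03,-0.002,-0.101],[0,0,0.02],0.0],[[-0.065,-0.003,-0.101],[0,0,0.04],0.0],[[-0.1,-0.004,-0.101],[0,0,0.06],0.0],[[-0.135,-0.006,-0.101],[0,0,0.08],0.0],[[-0.17,-0.008,-0.101],[0,0,0.0975],0.0],[[-0.205,-0.01,-0.101],[0,0,0.0975],0.0],[[-0.24,-0.012,-0.101],[0,0,0.0975],0.0]]' && python3 -m pendant '[[[-0.03,0,0],[0,0,0],0.0],[[-0.03,0,0],[0,0,0],0.0],[[-0.03,0,0],[0,0,0],0.0]]'; python3 go.py "478 -360 225 90" "478 -360 216 90"
```

```text
time: 3.78
tool_pos: [475.6, -328.9, 344.4]
tcp_rot: [-3.141, -0.001, 1.571]
contact_force: [0.3, 0.5, 0.0]
grip_width: 14.1
time: 4.03
tool_pos: [475.4, -358.6, 343.8]
tcp_rot: [-3.141, -0.001, 1.568]
contact_force: [0.1, 0.5, -1.6]
grip_width: 14.0
now [ 475.4 -358.6  343.8] yaw 89.85 F [ 0.1  0.5 -1.6] w 14.0 t 4.0 q [-0.77  0.52  1.41  0.    1.21 -0.77]
-> [-0.0014  0.0026  0.1188] wz -0.0026
-> [-0.0014  0.0026  0.1278] wz -0.0026
```

```bash
python3 -m pendant '[[[0,0.0026,0.035],[0,0,0],0.0],[[-0.0014,0.0026,0.07],[0,0,0],0.0],[[-0.0014,0.0026,0.1],[0,0,0],0.0],[[-0.0014,0.0026,0.112],[0,0,0],0.0],[[-0.0014,0.0026,0.1188],[0,0,0],0.0],[[-0.0014,0.0026,0.1188],[0,0,0],0.0]]' && python3 -m pendant '[[[0,0,0.003],[0,0,0],0.0],[[0,0,0.005],[0,0,0],0.0],[[0,0,0.005],[0,0,0],0.0]]'&& python3 -m pendant '[[[0,0,0.002],[0,0,0],0.0],[[0,0,0.003],[0,0,0],0.0],[[0,0,0.003],[0,0,0],0.0]]'
```

```text
time: 4.53
tool_pos: [478.5, -357.3, 224.5]
tcp_rot: [-3.139, -0.003, 1.572]
contact_force: [-0.1, -0.4, -1.1]
grip_width: 14.2
time: 4.78
tool_pos: [478.9, -358.5, 221.8]
tcp_rot: [3.14, 0.001, 1.571]
contact_force: [0.1, -0.0, -1.3]
grip_width: 13.4
time: 5.03
tool_pos: [478.6, -358.5, 218.1]
tcp_rot: [3.141, 0.0, 1.571]
contact_force: [0.1, 0.1, -0.7]
grip_width: 14.2
```

```bash
python3 -m pendant '[[[0,0,0.001],[0,0,0],0.0],[[0,0,0.002],[0,0,0],0.0],[[0,0,0.002],[0,0,0],0.0]]'&& python3 -m pendant '[[[0,0,0.001],[0,0,0],0.0],[[0,0,0.002],[0,0,0],0.0],[[0,0,0.002],[0,0,0],0.0]]'
```

```text
time: 5.28
tool_pos: [478.7, -358.6, 216.1]
tcp_rot: [3.141, 0.0, 1.571]
contact_force: [0.2, -0.7, 0.2]
grip_width: 13.8
time: 5.53
tool_pos: [478.6, -358.6, 216.1]
tcp_rot: [3.141, 0.001, 1.571]
contact_force: [-4.8, 2.6, 14.5]
grip_width: 13.9
```

Contact at TCP z 216, which is a 4 mm floor. Releasing and re-measuring the coloured magazines.

```bash
python3 -m pendant '[[[0,0,-0.001],[0,0,0],0.03],[[0,0,-0.002],[0,0,0],0.05],[[0,0,-0.002],[0,0,0],0.05],[[0,0,-0.002],[0,0,0],0.05],[[0,0,-0.03],[0,0,0],0.05],[[0,0,-0.06],[0,0,0],0.05],[[0,0,-0.09],[0,0,0],0.05],[[0,0,-0.125],[0,0,0],0.05],[[0,0,-0.125],[0,0,0],0.05],[[0,0,-0.125],[0,0,0],0.05]]'
cat > mags.py <<'E'
from fit import *
T=cam("top");C=cam("scene")
G=eval(open("mags.txt").read())
for n,g in G.items():
    (x,f),(y,e)=[fitmag([c],n,g,lo=90,foot=3,r=60+30*(c is C)) for c in(T,C)]
    print(n,"top",x[:2].round(1),np.degrees(x[2]).round(1),round(f,2),"scene",y[:2].round(1),np.degrees(y[2]).round(1),round(e,2))
E
echo '{"orange":(664,62),"blue":(641,-26),"green":(623,-152),"yellow":(622,-231)}'>mags.txt; python3 mags.py; python3 go.py "550 -290 340 80" "622.5 -231.5 340 65.5" "622.5 -231.5 212 65.5"
```

```text
time: 6.37
tool_pos: [478.9, -358.8, 341.0]
tcp_rot: [3.138, 0.003, 1.571]
contact_force: [0.0, 0.3, -1.5]
grip_width: 49.8
orange top [664.8  60.3] 1.6 0.25 scene [662.9  64.9] 0.6 0.2
blue top [641.4 -28.6] 3.1 0.28 scene [640.1 -22.6] -3.6 0.33
green top [ 624.  -155.4] 11.8 0.31 scene [ 622.5 -150.5] 4.7 0.35
yellow top [ 622.6 -233.4] -24.8 0.26 scene [ 622.8 -229.6] -25.6 0.2
now [ 478.4 -358.3  337.9] yaw 90.01 F [-0.  -0.  -0.4] w 50.1 t 6.5 q [-0.77  0.53  1.41  0.    1.2  -0.77]
-> [ 0.0683  0.0716 -0.0021] wz 0.1747
-> [ 0.1268  0.1442 -0.0021] wz 0.4278
-> [0.1268 0.1442 0.1259] wz 0.4278
```

```bash
python3 go.py "550 -290 340 120" "622.6 -231.5 340 155" ; python3 -m pendant '[[[0.021,0.024,-0.002],[0,0,-0.12],0.05],[[0.042,0.048,-0.002],[0,0,-0.24],0.05],[[0.063,0.072,-0.002],[0,0,-0.36],0.05],[[0.084,0.096,-0.002],[0,0,-0.48],0.05],[[0.105,0.12,-0.002],[0,0,-0.6],0.05],[[0.1268,0.1442,-0.002],[0,0,-0.72],0.05],[[0.1268,0.1442,-0.002],[0,0,-0.84],0.05],[[0.1268,0.1442,-0.002],[0,0,-0.96],0.05],[[0.1268,0.1442,-0.002],[0,0,-1.08],0.05],[[0.1268,0.1442,-0.002],[0,0,-1.134],0.05]]' && python3 -m pendant '[[[0,0,0],[0,0,0],0.05],[[0,0,0.03],[0,0,0],0.05],[[0,0,0.06],[0,0,0],0.05],[[0,0,0.06],[0,0,0],0.05],[[0,0,0.06],[0,0,0],0.05]]'; python3 go.py "622.6 -231.5 212 155"
```

```text
now [ 478.4 -358.3  337.9] yaw 90.01 F [-0.  -0.  -0.4] w 50.1 t 6.5 q [-0.77  0.53  1.41  0.    1.2  -0.77]
-> [ 0.0683  0.0716 -0.0021] wz -0.5234
-> [ 0.1268  0.1443 -0.0021] wz -1.1343
time: 7.3
tool_pos: [622.8, -231.2, 338.3]
tcp_rot: [3.141, -0.004, 2.712]
contact_force: [-0.1, 0.0, -0.1]
grip_width: 49.9
time: 7.72
tool_pos: [622.3, -231.5, 278.5]
tcp_rot: [3.141, -0.006, 2.704]
contact_force: [0.2, -0.6, 0.4]
grip_width: 50.0
now [ 622.3 -231.5  278.5] yaw 154.9 F [ 0.2 -0.6  0.4] w 50.0 t 7.7 q [-0.47  0.71  1.26  0.    1.18 -1.6 ]
-> [-0.0003  0.0002  0.0665] wz -0.0018
```

```bash
python3 -m pendant '[[[0,0,0.03],[0,0,0],0.05],[[0,0,0.055],[0,0,0],0.05],[[0,0,0.0655],[0,0,0],0.05],[[0,0,0.0655],[0,0,0],0.03],[[0,0,0.0655],[0,0,0],0.01],[[0,0,0.0655],[0,0,0],0.0],[[0,0,0.0655],[0,0,0],0.0],[[0,0,0.0655],[0,0,0],0.0],[[0,0,0.0655],[0,0,0],0.0]]' && python3 -m pendant '[[[0,0,0],[0,0,0],0.05],[[0,0,0],[0,0,0],0.05],[[0,0,0],[0,0,0],0.05],[[0,0,0],[0,0,0.12],0.05],[[0,0,0],[0,0,0.24],0.05],[[0,0,0],[0,0,0.36],0.05],[[0,0,0],[0,0,0.48],0.05],[[0,0,0],[0,0,0.6],0.05],[[0,0,0],[0,0,0.72],0.05],[[0,0,0],[0,0,0.84],0.05]]' && python3 -m pendant '[[[0,0,0],[0,0,0.12],0.05],[[0,0,0],[0,0,0.24],0.05],[[0,0,0],[0,0,0.36],0.05],[[0,0,0],[0,0,0.48],0.05],[[0,0,0],[0,0,0.6],0.05],[[0,0,0],[0,0,0.7308],0.03],[[0,0,0],[0,0,0.7308],0.01],[[0,0,0],[0,0,0.7308],0.0],[[0,0,0],[0,0,0.7308],0.0],[[0,0,0],[0,0,0.7308],0.0]]'; python3 go.py
```

```text
time: 8.47
tool_pos: [623.2, -231.8, 217.2]
tcp_rot: [3.142, 0.003, 2.705]
contact_force: [-0.3, 1.1, 6.3]
grip_width: 22.1
time: 9.3
tool_pos: [622.7, -231.7, 215.1]
tcp_rot: [-3.141, -0.001, 1.859]
contact_force: [0.3, -0.0, 0.1]
grip_width: 50.1
time: 10.13
tool_pos: [622.8, -231.7, 215.4]
tcp_rot: [-3.141, -0.0, 1.137]
contact_force: [-0.5, 0.1, -0.4]
grip_width: 21.3
now [ 622.8 -231.7  215.4] yaw 65.13 F [-0.5  0.1 -0.4] w 21.3 t 10.1 q [-0.47  0.77  1.32  0.    1.05 -0.04]
```

```bash
python3 -m pendant '[[[0,0,0],[0,0,0],0.0],[[0,0,0],[0,0,0],0.0],[[0,0,-0.02],[0,0,0],0.0],[[0,0,-0.06],[0,0,0],0.0],[[0,0,-0.1],[0,0,0],0.0],[[0,0,-0.125],[0,0,0],0.0],[[0,0,-0.125],[0,0,0],0.0]]';python3 go.py "467.4 -122.2 345 95.6"
```

```text
time: 10.72
tool_pos: [623.7, -232.1, 347.6]
tcp_rot: [3.13, 0.0, 1.135]
contact_force: [0.5, -1.2, -0.6]
grip_width: 13.7
now [ 623.7 -232.1  347.6] yaw 65.03 F [ 0.5 -1.2 -0.6] w 13.7 t 10.7 q [-0.47  0.64  1.18  0.    1.31 -0.04]
-> [ 0.0336 -0.1881  0.0026] wz -0.5335
```

```bash
python3 -m pendant '[[[0.006,-0.03,0],[0,0,-0.09],0.0],[[0.012,-0.06,0],[0,0,-0.18],0.0],[[0.018,-0.09,0],[0,0,-0.27],0.0],[[0.024,-0.12,0],[0,0,-0.36],0.0],[[0.03,-0.15,0],[0,0,-0.45],0.0],[[0.0336,-0.1881,0],[0,0,-0.5335],0.0],[[0.0336,-0.1881,0],[0,0,-0.5335],0.0],[[0.0336,-0.1881,0],[0,0,-0.5335],0.0],[[0.0336,-0.1881,0],[0,0,-0.5335],0.0]]';python3 go.py "467.4 -122.2 270 95.6"
```

```text
time: 11.47
tool_pos: [466.8, -121.9, 340.4]
tcp_rot: [3.141, 0.0, 1.667]
contact_force: [0.8, 0.1, -1.4]
grip_width: 13.9
now [ 466.8 -121.9  340.4] yaw 95.54 F [ 0.8  0.1 -1.4] w 13.9 t 11.5 q [-0.41  0.33  1.74  0.    1.08 -0.51]
-> [-0.0004  0.0006  0.0704] wz -0.001
```

```bash
python3 -m pendant '[[[0,0,0.03],[0,0,0],0.0],[[0,0,0.06],[0,0,0],0.0],[[0,0.0005,0.077],[0,0,0],0.0],[[0,0.0005,0.077],[0,0,0],0.0],[[0,0.0005,0.077],[0,0,0],0.0]]';python3 go.py; python3 - <<'E'
from h import *
d=cam("scene")
save(d,"q2.png",(200,190,300,300),5)
E
```

```text
time: 11.88
tool_pos: [467.8, -122.3, 262.8]
tcp_rot: [-3.14, -0.001, 1.667]
contact_force: [0.8, 0.2, -0.9]
grip_width: 13.5
now [ 467.8 -122.3  262.8] yaw 95.51 F [ 0.8  0.2 -0.9] w 13.5 t 11.9 q [-0.41  0.44  1.82  0.    0.88 -0.51]
```

View pics/q2.png

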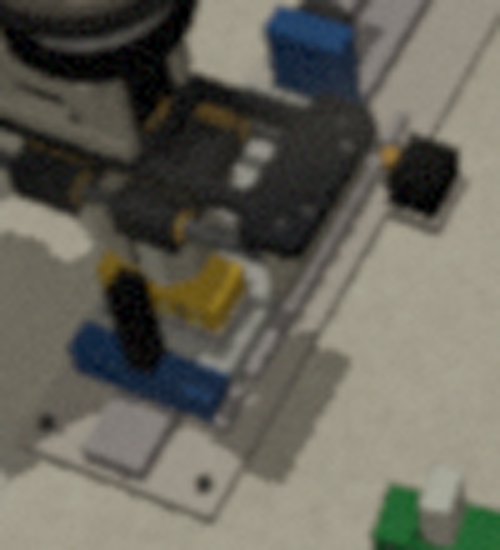

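The yellow magazine, at (205,295) in the crop, hangs just above the handle-end pocket and lines up with it. Lowering in small steps while watching the force.

```bash
for i in 1 ; do python3 -m pendant '[[[0,0,0.002],[0,0,0],0.0],[[0,0,0.004],[0,0,0],0.0],[[0,0,0.004],[0,0,0],0.0]]'; done; python3 -m pendant '[[[0,0,0.002],[0,0,0],0.0],[[0,0,0.004],[0,0,0],0.0],[[0,0,0.004],[0,0,0],0.0]]'
```

```text
time: 12.18
tool_pos: [467.2, -121.7, 260.0]
tcp_rot: [3.14, 0.001, 1.668]
contact_force: [-0.7, 0.8, -2.0]
grip_width: 13.7
time: 12.43
tool_pos: [467.0, -121.7, 255.4]
tcp_rot: [3.141, 0.0, 1.668]
contact_force: [1.1, -0.8, -2.1]
grip_width: 13.9
```

```bash
python3 -m pendant '[[[0,0,0.002],[0,0,0],0.0],[[0,0,0.004],[0,0,0],0.0],[[0,0,0.004],[0,0,0],0.0]]'; python3 -m pendant '[[[0,0,0.001],[0,0,0],0.0],[[0,0,0.003],[0,0,0],0.0],[[0,0,0.003],[0,0,0],0.0]]';  python3 -m pendant '[[[0,0,0.001],[0,0,0],0.0],[[0,0,0.0015],[0,0,0],0.0],[[0,0,0.0015],[0,0,0],0.0]]'
```

```text
time: 12.68
tool_pos: [467.0, -121.7, 251.1]
tcp_rot: [-3.142, 0.0, 1.668]
contact_force: [-0.1, 0.8, -2.0]
grip_width: 13.8
time: 12.93
tool_pos: [467.1, -121.7, 248.2]
tcp_rot: [3.142, 0.0, 1.668]
contact_force: [0.2, -1.0, -2.3]
grip_width: 14.0
time: 13.18
tool_pos: [467.1, -121.7, 247.2]
tcp_rot: [3.141, 0.0, 1.668]
contact_force: [-0.4, -0.3, 2.6]
grip_width: 13.9
```

Seated at 247.2, with no side force. Next is green.

```bash
python3 -m pendant '[[[0,0,0],[0,0,0],0.02],[[0,0,0],[0,0,0],0.03],[[0,0,-0.001],[0,0,0],0.05],[[0,0,-0.001],[0,0,0],0.05],[[0,0,-0.02],[0,0,0],0.05],[[0,0,-0.06],[0,0,0],0.05],[[0,0,-0.09],[0,0,0],0.05],[[0,0,-0.09],[0,0,0],0.05]]'; echo '{"orange":(664,62),"blue":(641,-26),"green":(623,-152)}'>mags.txt; python3 mags.py; python3 go.py "623 -153 337 8"
```

```text
time: 13.85
tool_pos: [468.3, -122.1, 342.5]
tcp_rot: [3.132, 0.005, 1.668]
contact_force: [1.3, -0.4, 0.1]
grip_width: 49.6
orange top [664.9  60. ] 0.1 0.25 scene [663.2  64.5] 0.2 0.2
blue top [641.7 -29. ] 3.9 0.28 scene [640.3 -23.1] -1.6 0.32
green top [ 624.1 -156. ] 12.6 0.31 scene [ 622.5 -150.6] 4.5 0.35
now [ 467.1 -121.6  337.9] yaw 95.55 F [-0.6  0.2  0.2] w 49.9 t 13.9 q [-0.41  0.33  1.74  0.    1.07 -0.51]
-> [-0.0463  0.1521  0.0009] wz 1.5281
```

```bash
python3 -m pendant '[[[-0.005,0.016,0],[0,0,0.12],0.05],[[-0.01,0.032,0],[0,0,0.24],0.05],[[-0.015,0.048,0],[0,0,0.36],0.05],[[-0.02,0.064,0],[0,0,0.48],0.05],[[-0.025,0.08,0],[0,0,0.6],0.05],[[-0.03,0.096,0],[0,0,0.72],0.05],[[-0.035,0.112,0],[0,0,0.84],0.05],[[-0.04,0.128,0],[0,0,0.96],0.05],[[-0.044,0.144,0],[0,0,1.08],0.05],[[-0.0463,0.1521,0],[0,0,1.2],0.05]]' && python3 -m pendant '[[[0,0,0.0],[0,0,0.1],0.05],[[0,0,0.02],[0,0,0.2],0.05],[[0,0,0.04],[0,0,0.31],0.05],[[0,0,0.06],[0,0,0.31],0.05],[[0,0,0.06],[0,0,0.31],0.05],[[0,0,0.06],[0,0,0.31],0.05]]'; python3 go.py "623.2 -153.2 213 9"
```

```text
time: 14.78
tool_pos: [624.0, -153.2, 334.4]
tcp_rot: [-3.139, 0.002, 0.462]
contact_force: [0.7, 0.6, 0.3]
grip_width: 49.8
time: 15.28
tool_pos: [622.4, -152.8, 274.6]
tcp_rot: [-3.139, 0.004, 0.158]
contact_force: [0.6, 0.1, 0.5]
grip_width: 50.1
now [ 622.4 -152.8  274.6] yaw 9.07 F [0.6 0.1 0.5] w 50.1 t 15.3 q [-0.36  0.67  1.35  0.    1.13  1.05]
-> [0.0007 0.0005 0.0616] wz 0.0012
```

```bash
python3 -m pendant '[[[0,0,0.03],[0,0,0],0.05],[[0.0007,0.0005,0.055],[0,0,0],0.05],[[0.0007,0.0005,0.0605],[0,0,0],0.05],[[0.0007,0.0005,0.0605],[0,0,0],0.03],[[0.0007,0.0005,0.0605],[0,0,0],0.01],[[0.0007,0.0005,0.0605],[0,0,0],0.0],[[0.0007,0.0005,0.0605],[0,0,0],0.0],[[0.0007,0.0005,0.0605],[0,0,0],0.0],[[0.0007,0.0005,0.0605],[0,0,0],0.0]]' && python3 -m pendant '[[[0,0,0],[0,0,0],0.05],[[0,0,0],[0,0,0],0.05],[[0,0,0],[0,0,0],0.05],[[0,0,0],[0,0,-0.12],0.05],[[0,0,0],[0,0,-0.24],0.05],[[0,0,0],[0,0,-0.36],0.05],[[0,0,0],[0,0,-0.48],0.05],[[0,0,0],[0,0,-0.6],0.05],[[0,0,0],[0,0,-0.72],0.05],[[0,0,0],[0,0,-0.84],0.05]]' && python3 -m pendant '[[[0,0,0],[0,0,-0.12],0.05],[[0,0,0],[0,0,-0.24],0.05],[[0,0,0],[0,0,-0.36],0.05],[[0,0,0],[0,0,-0.48],0.05],[[0,0,0],[0,0,-0.6],0.05],[[0,0,0],[0,0,-0.7308],0.04],[[0,0,0],[0,0,-0.7308],0.01],[[0,0,0],[0,0,-0.7308],0.0],[[0,0,0],[0,0,-0.7308],0.0],[[0,0,0],[0,0,-0.7308],0.0]]' && python3 -m pendant '[[[0,0,0],[0,0,0],0.0],[[0,0,0],[0,0,0],0.0],[[0,0,0],[0,0,0],0.0]]'; python3 go.py "623.2 -153.2 345 99" "463.5 -84.9 345 95.5"
```

```text
time: 16.03
tool_pos: [624.1, -153.5, 218.0]
tcp_rot: [3.14, -0.002, 0.158]
contact_force: [-1.2, 0.8, 6.1]
grip_width: 22.2
time: 16.87
tool_pos: [623.5, -153.4, 216.1]
tcp_rot: [-3.141, 0.0, 1.004]
contact_force: [0.6, -0.4, -0.8]
grip_width: 50.3
time: 17.7
tool_pos: [623.7, -153.4, 216.4]
tcp_rot: [-3.142, -0.0, 1.726]
contact_force: [-0.2, -1.2, -0.2]
grip_width: 20.9
time: 17.95
tool_pos: [623.7, -153.4, 216.4]
tcp_rot: [3.142, -0.0, 1.728]
contact_force: [0.3, 0.5, -1.0]
grip_width: 13.8
now [ 623.7 -153.4  216.4] yaw 99.0 F [ 0.3  0.5 -1. ] w 13.8 t 17.9 q [-0.36  0.74  1.39  0.    1.01 -0.52]
-> [ 0.0003 -0.0004 -0.1286] wz -0.0
-> [ 0.0927 -0.1475 -0.1286] wz 0.0611
```

```bash
python3 -m pendant '[[[0,0,-0.03],[0,0,0],0.0],[[0,0,-0.07],[0,0,0],0.0],[[0,0,-0.11],[0,0,0],0.0],[[0.005,-0.01,-0.1286],[0,0,0.01],0.0],[[0.02,-0.035,-0.1286],[0,0,0.03],0.0],[[0.037,-0.063,-0.1286],[0,0,0.06],0.0],[[0.054,-0.091,-0.1286],[0,0,0.0611],0.0],[[0.071,-0.119,-0.1286],[0,0,0.0611],0.0],[[0.0927,-0.1475,-0.1286],[0,0,0.0611],0.0],[[0.0927,-0.1475,-0.1286],[0,0,0.0611],0.0]]'&& python3 -m pendant '[[[0,0,0],[0,0,0],0.0],[[0,0,0],[0,0,0],0.0]]'; python3 go.py "463.5 -84.9 264 95.55"
```

```text
time: 18.78
tool_pos: [457.9, -82.2, 343.9]
tcp_rot: [-3.134, -0.004, 1.668]
contact_force: [0.9, 0.4, -1.2]
grip_width: 13.7
time: 18.95
tool_pos: [464.0, -85.2, 345.7]
tcp_rot: [3.14, 0.001, 1.667]
contact_force: [0.4, 0.7, -0.3]
grip_width: 13.9
now [464.  -85.2 345.7] yaw 95.52 F [ 0.4  0.7 -0.3] w 13.9 t 18.9 q [-0.34  0.31  1.76  0.    1.08 -0.44]
-> [ 0.0004 -0.0005  0.0817] wz -0.0005
```

```bash
python3 -m pendant '[[[0,0,0.03],[0,0,0],0.0],[[0,0,0.06],[0,0,0],0.0],[[0,-0.0005,0.0817],[0,0,0],0.0],[[0,-0.0005,0.0817],[0,0,0],0.0],[[0,-0.0005,0.0817],[0,0,0],0.0]]' && python3 -m pendant '[[[0,0,0.002],[0,0,0],0.0],[[0,0,0.004],[0,0,0],0.0],[[0,0,0.006],[0,0,0],0.0],[[0,0,0.006],[0,0,0],0.0]]' && python3 -m pendant '[[[0,0,0.002],[0,0,0],0.0],[[0,0,0.004],[0,0,0],0.0],[[0,0,0.004],[0,0,0],0.0]]'
```

```text
time: 19.37
tool_pos: [463.8, -85.6, 262.8]
tcp_rot: [-3.14, -0.001, 1.667]
contact_force: [0.3, -0.2, -0.0]
grip_width: 14.0
time: 19.7
tool_pos: [463.1, -85.1, 257.9]
tcp_rot: [3.14, 0.0, 1.667]
contact_force: [-1.0, 1.2, -0.9]
grip_width: 14.0
time: 19.95
tool_pos: [462.9, -85.0, 253.2]
tcp_rot: [-3.141, -0.0, 1.667]
contact_force: [0.4, 0.5, -1.6]
grip_width: 13.9
```

```bash
python3 -m pendant '[[[0,0,0.002],[0,0,0],0.0],[[0,0,0.004],[0,0,0],0.0],[[0,0,0.004],[0,0,0],0.0]]' && python3 -m pendant '[[[0,0,0.001],[0,0,0],0.0],[[0,0,0.0015],[0,0,0],0.0],[[0,0,0.0015],[0,0,0],0.0]]'
```

```text
time: 20.2
tool_pos: [462.8, -85.0, 249.0]
tcp_rot: [-3.141, -0.0, 1.667]
contact_force: [1.0, -0.5, -0.1]
grip_width: 14.2
time: 20.45
tool_pos: [462.9, -85.1, 248.3]
tcp_rot: [3.141, 0.0, 1.668]
contact_force: [-1.4, 0.4, 4.5]
grip_width: 13.5
```

```bash
python3 -m pendant '[[[0,0,0],[0,0,0],0.02],[[0,0,0],[0,0,0],0.03],[[0,0,-0.001],[0,0,0],0.05],[[0,0,-0.001],[0,0,0],0.05],[[0,0,-0.02],[0,0,0],0.05],[[0,0,-0.06],[0,0,0],0.05],[[0,0,-0.09],[0,0,0],0.05],[[0,0,-0.09],[0,0,0],0.05]]'; echo '{"orange":(664,62),"blue":(641,-26)}'>mags.txt; python3 mags.py; python3 go.py "641 -26 337 2"
```

```text
time: 21.12
tool_pos: [464.3, -85.5, 343.3]
tcp_rot: [3.132, 0.004, 1.667]
contact_force: [1.0, 0.9, -0.0]
grip_width: 50.0
orange top [664.5  60.3] 0.7 0.25 scene [663.2  64.6] -0.1 0.2
blue top [641.7 -29. ] 3.9 0.28 scene [640. -23.] -4.8 0.33
now [463.  -85.1 338.8] yaw 95.53 F [-0.2  0.4 -0.5] w 50.1 t 21.2 q [-0.34  0.31  1.77  0.    1.06 -0.44]
-> [0.0417 0.1828 0.0018] wz 1.6325
```

```bash
python3 -m pendant '[[[0.004,0.018,0],[0,0,0.12],0.05],[[0.008,0.036,0],[0,0,0.24],0.05],[[0.012,0.054,0],[0,0,0.36],0.05],[[0.016,0.072,0],[0,0,0.48],0.05],[[0.02,0.09,0],[0,0,0.6],0.05],[[0.024,0.108,0],[0,0,0.72],0.05],[[0.028,0.126,0],[0,0,0.84],0.05],[[0.033,0.144,0],[0,0,0.96],0.05],[[0.037,0.163,0],[0,0,1.08],0.05],[[0.0417,0.1828,0],[0,0,1.2],0.05]]' && python3 -m pendant '[[[0,0,0.0],[0,0,0.12],0.05],[[0,0,0.02],[0,0,0.24],0.05],[[0,0,0.04],[0,0,0.36],0.05],[[0,0,0.06],[0,0,0.4325],0.05],[[0,0,0.06],[0,0,0.4325],0.05],[[0,0,0.06],[0,0,0.4325],0.05]]'; python3 go.py "641 -26 213 2"
```

```text
time: 22.05
tool_pos: [641.4, -25.6, 335.5]
tcp_rot: [-3.139, 0.003, 0.461]
contact_force: [0.1, -0.6, -0.3]
grip_width: 50.0
time: 22.55
tool_pos: [640.4, -25.9, 275.5]
tcp_rot: [-3.141, 0.005, 0.037]
contact_force: [-0.1, 0.5, 0.8]
grip_width: 49.7
now [640.4 -25.9 275.5] yaw 2.14 F [-0.1  0.5  0.8] w 49.7 t 22.6 q [-0.16  0.67  1.34  0.    1.13  1.37]
-> [0.0006 0.0001 0.0625] wz 0.0024
```

```bash
python3 -m pendant '[[[0,0,0.03],[0,0,0],0.05],[[0.0006,0,0.055],[0,0,0],0.05],[[0.0006,0,0.0615],[0,0,0],0.05],[[0.0006,0,0.0615],[0,0,0],0.03],[[0.0006,0,0.0615],[0,0,0],0.01],[[0.0006,0,0.0615],[0,0,0],0.0],[[0.0006,0,0.0615],[0,0,0],0.0],[[0.0006,0,0.0615],[0,0,0],0.0],[[0.0006,0,0.0615],[0,0,0],0.0]]' && python3 -m pendant '[[[0,0,0],[0,0,0],0.05],[[0,0,0],[0,0,0],0.05],[[0,0,0],[0,0,0],0.05],[[0,0,0],[0,0,-0.12],0.05],[[0,0,0],[0,0,-0.24],0.05],[[0,0,0],[0,0,-0.36],0.05],[[0,0,0],[0,0,-0.48],0.05],[[0,0,0],[0,0,-0.6],0.05],[[0,0,0],[0,0,-0.72],0.05],[[0,0,0],[0,0,-0.84],0.05]]' && python3 -m pendant '[[[0,0,0],[0,0,-0.12],0.05],[[0,0,0],[0,0,-0.24],0.05],[[0,0,0],[0,0,-0.36],0.05],[[0,0,0],[0,0,-0.48],0.05],[[0,0,0],[0,0,-0.6],0.05],[[0,0,0],[0,0,-0.7308],0.04],[[0,0,0],[0,0,-0.7308],0.01],[[0,0,0],[0,0,-0.7308],0.0],[[0,0,0],[0,0,-0.7308],0.0],[[0,0,0],[0,0,-0.7308],0.0]]' && python3 -m pendant '[[[0,0,0],[0,0,0],0.0],[[0,0,0],[0,0,0],0.0],[[0,0,0],[0,0,0],0.0]]'; python3 go.py "641 -26 345 92" "459.8 -48.1 345 95.55"
```

```text
time: 23.3
tool_pos: [641.9, -26.0, 217.9]
tcp_rot: [3.141, -0.003, 0.035]
contact_force: [-0.9, 0.4, 6.1]
grip_width: 21.7
time: 24.13
tool_pos: [641.4, -25.9, 216.0]
tcp_rot: [-3.141, 0.0, 0.881]
contact_force: [-0.9, -0.8, 0.2]
grip_width: 50.4
time: 24.97
tool_pos: [641.5, -25.9, 216.3]
tcp_rot: [-3.141, -0.0, 1.603]
contact_force: [-1.1, 0.5, 0.8]
grip_width: 21.1
time: 25.22
tool_pos: [641.5, -25.9, 216.4]
tcp_rot: [3.141, -0.0, 1.605]
contact_force: [-0.5, -0.5, -1.1]
grip_width: 13.8
now [641.5 -25.9 216.4] yaw 91.96 F [-0.5 -0.5 -1.1] w 13.8 t 25.2 q [-0.16  0.74  1.39  0.    1.01 -0.19]
-> [-1.000e-04 -5.000e-04 -1.286e-01] wz -0.0007
-> [-0.016  -0.1823 -0.1286] wz -0.0626
```

```bash
python3 -m pendant '[[[0,0,-0.03],[0,0,0],0.0],[[0,0,-0.07],[0,0,0],0.0],[[0,0,-0.11],[0,0,0],0.0],[[0,-0.01,-0.1286],[0,0,-0.01],0.0],[[-0.003,-0.045,-0.1286],[0,0,-0.03],0.0],[[-0.006,-0.08,-0.1286],[0,0,-0.06],0.0],[[-0.01,-0.115,-0.1286],[0,0,-0.0626],0.0],[[-0.013,-0.15,-0.1286],[0,0,-0.0626],0.0],[[-0.016,-0.1823,-0.1286],[0,0,-0.0626],0.0],[[-0.016,-0.1823,-0.1286],[0,0,-0.0626],0.0]]'&& python3 -m pendant '[[[0,0,0],[0,0,0],0.0],[[0,0,0],[0,0,0],0.0],[[0,0,0],[0,0,0],0.0]]'; python3 go.py "459.8 -48.1 264 95.55"
```

```text
time: 26.05
tool_pos: [454.5, -47.9, 344.2]
tcp_rot: [-3.135, -0.002, 1.667]
contact_force: [0.9, 0.5, -1.7]
grip_width: 14.1
time: 26.3
tool_pos: [460.8, -48.4, 345.2]
tcp_rot: [3.14, 0.0, 1.668]
contact_force: [-0.2, -0.2, -0.6]
grip_width: 13.6
now [460.8 -48.4 345.2] yaw 95.58 F [-0.2 -0.2 -0.6] w 13.6 t 26.3 q [-0.27  0.29  1.78  0.    1.07 -0.37]
-> [ 0.0003 -0.001   0.0812] wz 0.0006
```

```bash
python3 -m pendant '[[[0,0,0.03],[0,0,0],0.0],[[0,-0.0005,0.06],[0,0,0],0.0],[[0,-0.0005,0.0812],[0,0,0],0.0],[[0,-0.0005,0.0812],[0,0,0],0.0],[[0,-0.0005,0.0812],[0,0,0],0.0]]' && python3 -m pendant '[[[0,0,0.002],[0,0,0],0.0],[[0,0,0.004],[0,0,0],0.0],[[0,0,0.006],[0,0,0],0.0],[[0,0,0.006],[0,0,0],0.0]]' && python3 -m pendant '[[[0,0,0.002],[0,0,0],0.0],[[0,0,0.004],[0,0,0],0.0],[[0,0,0.004],[0,0,0],0.0]]' && python3 -m pendant '[[[0,0,0.002],[0,0,0],0.0],[[0,0,0.004],[0,0,0],0.0],[[0,0,0.004],[0,0,0],0.0]]'
```

```text
time: 26.72
tool_pos: [460.0, -48.3, 263.1]
tcp_rot: [-3.14, -0.001, 1.669]
contact_force: [0.6, 0.1, -0.6]
grip_width: 14.0
time: 27.05
tool_pos: [459.5, -48.3, 258.3]
tcp_rot: [3.14, 0.0, 1.668]
contact_force: [0.2, -0.5, -1.4]
grip_width: 13.5
time: 27.3
tool_pos: [459.2, -48.3, 253.6]
tcp_rot: [-3.141, -0.0, 1.668]
contact_force: [0.2, -0.4, -1.8]
grip_width: 13.3
time: 27.55
tool_pos: [459.2, -48.3, 249.4]
tcp_rot: [-3.141, -0.0, 1.668]
contact_force: [-0.5, 0.1, -1.5]
grip_width: 13.9
```

```bash
python3 -m pendant '[[[0,0,0.001],[0,0,0],0.0],[[0,0,0.0015],[0,0,0],0.0],[[0,0,0.0015],[0,0,0],0.0]]' && python3 -m pendant '[[[0,0,0],[0,0,0],0.02],[[0,0,0],[0,0,0],0.03],[[0,0,-0.001],[0,0,0],0.05],[[0,0,-0.001],[0,0,0],0.05],[[0,0,-0.02],[0,0,0],0.05],[[0,0,-0.06],[0,0,0],0.05],[[0,0,-0.09],[0,0,0],0.05],[[0,0,-0.09],[0,0,0],0.05]]'; echo '{"orange":(664,62)}'>mags.txt; python3 mags.py; python3 go.py "664 62.3 337 1"
```

```text
time: 27.8
tool_pos: [459.4, -48.3, 248.3]
tcp_rot: [3.141, -0.0, 1.668]
contact_force: [-0.2, -0.6, -2.2]
grip_width: 13.8
time: 28.47
tool_pos: [460.7, -48.6, 343.7]
tcp_rot: [3.132, 0.004, 1.668]
contact_force: [1.3, 0.0, 0.0]
grip_width: 50.0
orange top [664.5  60.3] 0.7 0.25 scene [662.2  64.9] -0.1 0.19
now [459.4 -48.3 339.3] yaw 95.59 F [-1.   0.3 -0.2] w 49.9 t 28.6 q [-0.27  0.3   1.79  0.    1.05 -0.37]
-> [0.0902 0.2144 0.0023] wz 1.6509
```

```bash
python3 -m pendant '[[[0.009,0.021,0],[0,0,0.12],0.05],[[0.018,0.042,0],[0,0,0.24],0.05],[[0.027,0.063,0],[0,0,0.36],0.05],[[0.036,0.084,0],[0,0,0.48],0.05],[[0.045,0.105,0],[0,0,0.6],0.05],[[0.054,0.127,0],[0,0,0.72],0.05],[[0.063,0.148,0],[0,0,0.84],0.05],[[0.072,0.17,0],[0,0,0.96],0.05],[[0.081,0.193,0],[0,0,1.08],0.05],[[0.0902,0.2144,0],[0,0,1.2],0.05]]' && python3 -m pendant '[[[0,0,0.0],[0,0,0.12],0.05],[[0,0,0.02],[0,0,0.24],0.05],[[0,0,0.04],[0,0,0.36],0.05],[[0,0,0.06],[0,0,0.4509],0.05],[[0,0,0.06],[0,0,0.4509],0.05],[[0,0,0.06],[0,0,0.4509],0.05]]'; python3 go.py "664 62.3 213 1"
```

```text
time: 29.4
tool_pos: [664.7, 62.9, 335.9]
tcp_rot: [-3.14, 0.003, 0.462]
contact_force: [0.1, -0.1, -0.0]
grip_width: 50.0
time: 29.9
tool_pos: [663.5, 62.3, 275.8]
tcp_rot: [-3.141, 0.005, 0.02]
contact_force: [-0.4, 0.8, -0.3]
grip_width: 50.2
now [663.5  62.3 275.8] yaw 1.16 F [-0.4  0.8 -0.3] w 50.2 t 29.9 q [-0.02  0.71  1.26  0.    1.18  1.53]
-> [0.0005 0.     0.0628] wz 0.0027
```

```bash
python3 -m pendant '[[[0,0,0.03],[0,0,0],0.05],[[0.0005,0,0.055],[0,0,0],0.05],[[0.0005,0,0.062],[0,0,0],0.05],[[0.0005,0,0.062],[0,0,0],0.03],[[0.0005,0,0.062],[0,0,0],0.01],[[0.0005,0,0.062],[0,0,0],0.0],[[0.0005,0,0.062],[0,0,0],0.0],[[0.0005,0,0.062],[0,0,0],0.0],[[0.0005,0,0.062],[0,0,0],0.0]]' && python3 -m pendant '[[[0,0,0],[0,0,0],0.05],[[0,0,0],[0,0,0],0.05],[[0,0,0],[0,0,0],0.05],[[0,0,0],[0,0,-0.12],0.05],[[0,0,0],[0,0,-0.24],0.05],[[0,0,0],[0,0,-0.36],0.05],[[0,0,0],[0,0,-0.48],0.05],[[0,0,0],[0,0,-0.6],0.05],[[0,0,0],[0,0,-0.72],0.05],[[0,0,0],[0,0,-0.84],0.05]]' && python3 -m pendant '[[[0,0,0],[0,0,-0.12],0.05],[[0,0,0],[0,0,-0.24],0.05],[[0,0,0],[0,0,-0.36],0.05],[[0,0,0],[0,0,-0.48],0.05],[[0,0,0],[0,0,-0.6],0.05],[[0,0,0],[0,0,-0.7308],0.04],[[0,0,0],[0,0,-0.7308],0.01],[[0,0,0],[0,0,-0.7308],0.0],[[0,0,0],[0,0,-0.7308],0.0],[[0,0,0],[0,0,-0.7308],0.0]]' && python3 -m pendant '[[[0,0,0],[0,0,0],0.0],[[0,0,0],[0,0,0],0.0],[[0,0,0],[0,0,0],0.0]]'; python3 go.py "664 62.3 345 91" "456 -11.5 345 95.55"
```

```text
time: 30.65
tool_pos: [664.8, 62.3, 217.9]
tcp_rot: [3.142, -0.003, 0.018]
contact_force: [-0.7, -0.7, 5.0]
grip_width: 21.4
time: 31.48
tool_pos: [664.4, 62.4, 215.9]
tcp_rot: [-3.141, 0.0, 0.863]
contact_force: [0.0, -0.1, 0.4]
grip_width: 50.0
time: 32.32
tool_pos: [664.4, 62.3, 216.2]
tcp_rot: [-3.141, -0.0, 1.586]
contact_force: [0.3, 0.6, -0.3]
grip_width: 21.0
time: 32.57
tool_pos: [664.4, 62.3, 216.2]
tcp_rot: [-3.141, -0.0, 1.588]
contact_force: [0.1, 0.1, -0.9]
grip_width: 13.3
now [664.4  62.3 216.2] yaw 90.96 F [ 0.1  0.1 -0.9] w 13.3 t 32.6 q [-0.02  0.78  1.31  0.    1.06 -0.04]
-> [-0.     -0.0004 -0.1288] wz -0.0007
-> [-0.0704 -0.2096 -0.1288] wz -0.0802
```

```bash
python3 -m pendant '[[[0,0,-0.03],[0,0,0],0.0],[[0,0,-0.07],[0,0,0],0.0],[[0,0,-0.11],[0,0,0],0.0],[[0,-0.01,-0.1288],[0,0,-0.01],0.0],[[-0.011,-0.043,-0.1288],[0,0,-0.03],0.0],[[-0.022,-0.076,-0.1288],[0,0,-0.06],0.0],[[-0.034,-0.109,-0.1288],[0,0,-0.0802],0.0],[[-0.046,-0.142,-0.1288],[0,0,-0.0802],0.0],[[-0.058,-0.175,-0.1288],[0,0,-0.0802],0.0],[[-0.0704,-0.2096,-0.1288],[0,0,-0.0802],0.0]]'&& python3 -m pendant '[[[0,0,0],[0,0,0],0.0],[[0,0,0],[0,0,0],0.0],[[0,0,0],[0,0,0],0.0],[[0,0,0],[0,0,0],0.0]]'; python3 go.py "456 -11.5 264 95.55"
```

```text
time: 33.4
tool_pos: [454.3, -12.0, 345.0]
tcp_rot: [3.141, 0.0, 1.668]
contact_force: [0.1, -0.3, -1.7]
grip_width: 13.6
time: 33.73
tool_pos: [457.0, -11.6, 345.3]
tcp_rot: [3.14, 0.0, 1.668]
contact_force: [0.1, 0.1, -1.6]
grip_width: 13.9
now [457.  -11.6 345.3] yaw 95.6 F [ 0.1  0.1 -1.6] w 13.9 t 33.7 q [-0.19  0.28  1.79  0.    1.07 -0.29]
-> [ 0.0002 -0.001   0.0813] wz 0.0008
```

```bash
python3 -m pendant '[[[0,0,0.03],[0,0,0],0.0],[[0,-0.0005,0.06],[0,0,0],0.0],[[0,-0.0005,0.0812],[0,0,0],0.0],[[0,-0.0005,0.0812],[0,0,0],0.0],[[0,-0.0005,0.0812],[0,0,0],0.0]]' && python3 -m pendant '[[[0,0,0.002],[0,0,0],0.0],[[0,0,0.004],[0,0,0],0.0],[[0,0,0.006],[0,0,0],0.0],[[0,0,0.006],[0,0,0],0.0]]' && python3 -m pendant '[[[0,0,0.002],[0,0,0],0.0],[[0,0,0.004],[0,0,0],0.0],[[0,0,0.004],[0,0,0],0.0]]' && python3 -m pendant '[[[0,0,0.002],[0,0,0],0.0],[[0,0,0.004],[0,0,0],0.0],[[0,0,0.004],[0,0,0],0.0]]'  && python3 -m pendant '[[[0,0,0.001],[0,0,0],0.0],[[0,0,0.0015],[0,0,0],0.0],[[0,0,0.0015],[0,0,0],0.0]]'
```

```text
time: 34.15
tool_pos: [456.3, -11.5, 263.3]
tcp_rot: [-3.14, -0.001, 1.669]
contact_force: [1.7, -0.9, -1.2]
grip_width: 13.8
time: 34.48
tool_pos: [455.8, -11.7, 258.4]
tcp_rot: [3.14, 0.0, 1.668]
contact_force: [-0.6, 0.2, -0.9]
grip_width: 13.9
time: 34.73
tool_pos: [455.5, -11.8, 253.7]
tcp_rot: [-3.141, -0.0, 1.668]
contact_force: [0.1, -0.5, -2.1]
grip_width: 14.0
time: 34.98
tool_pos: [455.5, -11.8, 249.5]
tcp_rot: [-3.141, -0.0, 1.668]
contact_force: [-0.7, -0.2, -2.2]
grip_width: 13.8
time: 35.23
tool_pos: [455.6, -11.8, 248.2]
tcp_rot: [-3.141, -0.0, 1.668]
contact_force: [0.5, 0.1, -1.8]
grip_width: 14.1
```

```bash
python3 -m pendant '[[[0,0,0],[0,0,0],0.02],[[0,0,0],[0,0,0],0.03],[[0,0,-0.001],[0,0,0],0.05],[[0,0,-0.001],[0,0,0],0.05],[[0,0,-0.02],[0,0,0],0.05],[[0,0,-0.06],[0,0,0],0.05],[[0,0,-0.09],[0,0,0],0.05],[[-0.02,0,-0.12],[0,0,0],0.05],[[-0.06,0,-0.12],[0,0,0],0.05],[[-0.1,0,-0.12],[0,0,0],0.05]]' && python3 -m pendant '[[[-0.04,0,0],[0,0,0],0.05],[[-0.08,0,0],[0,0,0],0.05],[[-0.12,0,0],[0,0,0],0.05],[[-0.16,0,0],[0,0,0],0.05],[[-0.2,0,0],[0,0,0],0.05],[[-0.2,0,0],[0,0,0],0.05]]'; python3 - <<'E'
from h import *
c=cam("top");d=cam("scene")
save(c,"m1.png",(270,290,420,370),2.6);save(d,"m2.png",(200,170,320,290),3.3);save(c,"m3.png",(450,280,540,365),2.6)
ims=[cv2.imread("pics/m%d.png"%i) for i in(1,2,3)]
o=np.zeros((460,800,3),np.uint8);a,b,e=ims
o[:a.shape[0],:a.shape[1]]=a;o[:b.shape[0],400:400+b.shape[1]]=b[:, :400];o[215:215+e.shape[0],:e.shape[1]]=e
cv2.imwrite("pics/m.png",o)
E
python3 go.py "471 -150.5 300 95.55" "471 -150.5 244 95.55"
```

```text
time: 36.07
tool_pos: [465.6, -111.7, 370.9]
tcp_rot: [3.137, 0.002, 1.672]
contact_force: [0.9, -0.3, -0.1]
grip_width: 50.3
time: 36.57
tool_pos: [484.5, -316.5, 367.9]
tcp_rot: [3.141, 0.003, 1.663]
contact_force: [-1.0, 1.6, -0.1]
grip_width: 49.8
now [ 484.4 -311.7  367.7] yaw 95.43 F [ 0.3 -0.5 -0.7] w 49.9 t 36.7 q [-0.7   0.47  1.44  0.    1.24 -0.8 ]
-> [0.1617 0.0019 0.0677] wz -0.002
-> [0.1617 0.0019 0.1237] wz -0.002
```

View pics/m.png

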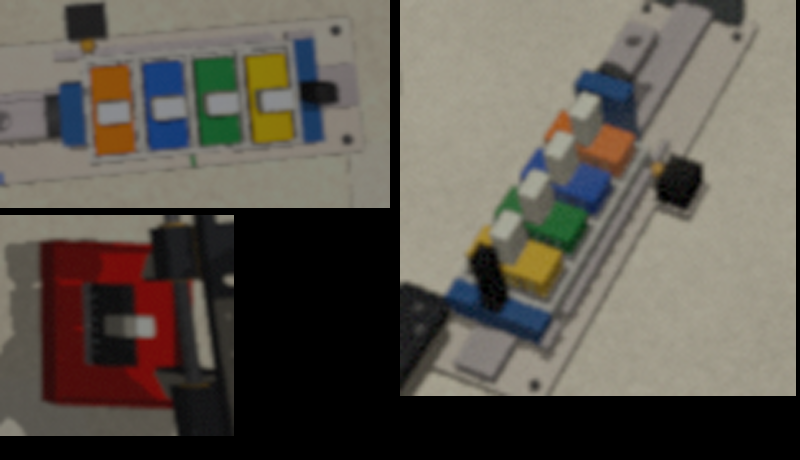

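All four coloured magazines sit flat in their pockets, orange (112,108), blue (165,105), green (217,102) and yellow (270,100). The black one stands upright in the out-box at (110,325). Now the handle.

```bash
python3 -m pendant '[[[0.04,0.0019,0.01],[0,0,0],0.05],[[0.08,0.0019,0.02],[0,0,0],0.05],[[0.12,0.0019,0.04],[0,0,0],0.05],[[0.1617,0.0019,0.0677],[0,0,0],0.05],[[0.1617,0.0019,0.0677],[0,0,0],0.05],[[0.1617,0.0019,0.09],[0,0,0],0.05],[[0.1617,0.0019,0.115],[0,0,0],0.05],[[0.1617,0.0019,0.1237],[0,0,0],0.05],[[0.1617,0.0019,0.1237],[0,0,0],0.04]]' && python3 -m pendant '[[[0,0,0],[0,0,0],0.03],[[0,0,0],[0,0,0],0.01],[[0,0,0],[0,0,0],0.0],[[0,0,0],[0,0,0],0.0],[[0,0,0],[0,0,0],0.0],[[0,0,0],[0,0,0],0.0]]'; python3 go.py
```

```text
time: 37.42
tool_pos: [470.3, -148.2, 243.2]
tcp_rot: [-3.138, -0.002, 1.669]
contact_force: [-1.6, 0.0, 0.1]
grip_width: 46.7
time: 37.92
tool_pos: [470.8, -149.4, 245.4]
tcp_rot: [-3.142, 0.001, 1.669]
contact_force: [-2.1, 0.7, 5.1]
grip_width: 13.7
now [ 470.8 -149.4  245.4] yaw 95.61 F [-2.1  0.7  5.1] w 13.7 t 37.9 q [-0.46  0.48  1.81 -0.    0.85 -0.56]
```

```bash
python3 -m pendant '[[[0.006,0,0],[0,0,0],0.0],[[0.02,0,0],[0,0,0],0.0],[[0.035,0,0],[0,0,0],0.0],[[0.05,0,0],[0,0,0],0.0],[[0.065,0,0],[0,0,0],0.0],[[0.08,0,0],[0,0,0],0.0],[[0.095,0,0],[0,0,0],0.0],[[0.11,0,0],[0,0,0],0.0],[[0.12,0,0],[0,0,0],0.0],[[0.125,0,0],[0,0,0],0.0]]' && python3 -m pendant '[[[0.003,0,0],[0,0,0],0.0],[[0.006,0,0],[0,0,0],0.0],[[0.01,0,0],[0,0,0],0.0],[[0.014,0,0],[0,0,0],0.0],[[0.015,0,0],[0,0,0],0.0],[[0.015,0,0],[0,0,0],0.0],[[0.015,0,0],[0,0,0],0.0]]'; python3 go.py "470.8 -149.4 245.4 95.6"
```

```text
time: 38.75
tool_pos: [457.9, -24.2, 245.4]
tcp_rot: [-3.14, 0.001, 1.67]
contact_force: [-8.0, -5.6, 8.8]
grip_width: 13.9
time: 39.33
tool_pos: [456.4, -10.1, 245.3]
tcp_rot: [-3.139, 0.001, 1.669]
contact_force: [-7.8, -3.3, 10.3]
grip_width: 14.0
now [456.4 -10.1 245.3] yaw 95.64 F [-7.8 -3.3 10.3] w 14.0 t 39.3 q [-0.19  0.43  1.91 -0.    0.8  -0.29]
-> [-1.4e-01  6.0e-04 -1.0e-04] wz 0.0007
```

```bash
python3 -m pendant '[[[0,0,0],[0,0,0],0.02],[[0,0,0],[0,0,0],0.04],[[0,0,0],[0,0,0],0.05],[[0,0,-0.03],[0,0,0],0.05],[[0,0,-0.07],[0,0,0],0.05],[[0,0,-0.11],[0,0,0],0.05],[[-0.04,0,-0.11],[0,0,0],0.05],[[-0.08,0,-0.11],[0,0,0],0.05],[[-0.12,0,-0.11],[0,0,0],0.05],[[-0.16,0,-0.11],[0,0,0],0.05]]' && python3 -m pendant '[[[-0.04,0,0],[0,0,0],0.05],[[-0.04,0,0],[0,0,0],0.05],[[-0.04,0,0],[0,0,0],0.05]]'; python3 - <<'E'
from h import *
c=cam("top");d=cam("scene")
np.save("top1.npy",c,allow_pickle=True);np.save("scene1.npy",d,allow_pickle=True)
save(c,"n1.png",(155,205,275,365),3.3);save(d,"n2.png",(260,110,380,230),3.3)
ims=[cv2.imread("pics/n%d.png"%i) for i in(1,2)]
o=np.zeros((530,796,3),np.uint8);a,b=ims
o[:a.shape[0],:a.shape[1]]=a;o[:b.shape[0],400:400+b.shape[1]]=b
cv2.imwrite("pics/n.png",o)
E
python3 go.py
```

```text
time: 40.17
tool_pos: [472.9, -170.6, 355.1]
tcp_rot: [3.14, 0.0, 1.669]
contact_force: [0.9, -0.2, -0.6]
grip_width: 50.2
time: 40.42
tool_pos: [476.7, -210.7, 354.1]
tcp_rot: [-3.141, -0.001, 1.665]
contact_force: [-0.8, 0.8, 0.2]
grip_width: 50.3
now [ 476.7 -208.4  354.3] yaw 95.58 F [ 0.6 -0.3  0.6] w 50.2 t 40.5 q [-0.56  0.38  1.61  0.    1.15 -0.66]
```

View pics/n.png

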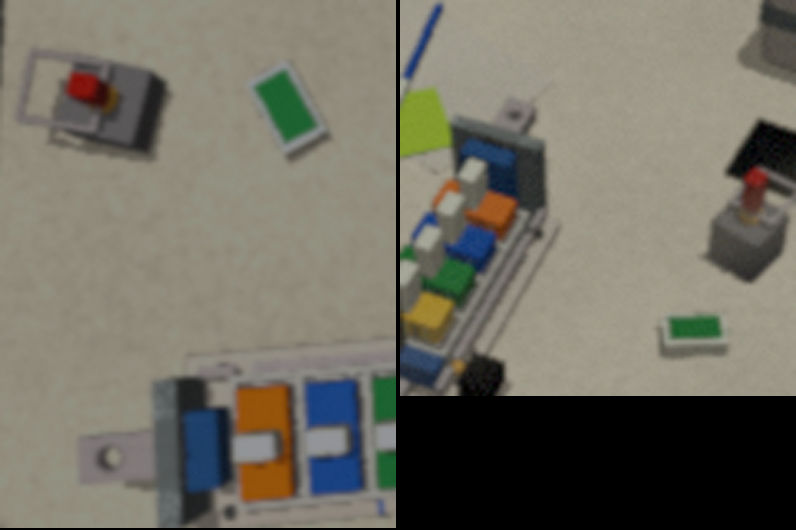

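```bash
cat > pinfit.py <<'E'
from fit import *
def pinfit(c,g,yaw,z0=58,z1=90):
    S=4;h=cv2.cvtColor(cv2.resize(c["color"],None,fx=S,fy=S,interpolation=cv2.INTER_LINEAR),cv2.COLOR_RGB2HSV)
    m=(((h[...,0]<=6)|(h[...,0]>=172))&(h[...,1]>120)&(h[...,2]>50)).astype(np.uint8)
    u=px(c,[g[0],g[1],(z0+z1)/2])*S;d=np.zeros_like(m);cv2.circle(d,tuple(int(q) for q in u),80,1,-1);m=m*d
    def cost(p):
        q=np.zeros_like(m);cv2.fillConvexPoly(q,hull(c,box(p[0],p[1],yaw,14,16,z0,z1)),1);return 1-(q&m).sum()/max(1,(q|m).sum())
    s=minimize(cost,g,method="Nelder-Mead",options=dict(initial_simplex=[g,[g[0]+6,g[1]],[g[0],g[1]+6]],maxiter=80));return s.x.round(1),round(s.fun,2)
E
python3 - <<'E'
from pinfit import *
T=np.load("top1.npy",allow_pickle=True).item();C=np.load("scene1.npy",allow_pickle=True).item()
for dz in(0,-4,4):print(dz,pinfit(T,[627,228],-.19,58+dz,90+dz),pinfit(C,[627,228],-.19,58+dz,90+dz))
t=lambda u,v,z:w(T,155+u/3.3-.35,205+v/3.3-.35,z).round(1)[:2]
s=lambda u,v,z:w(C,260+(u-400)/3.3-.35,110+v/3.3-.35,z).round(1)[:2]
print("hole",t(112,457,86),s(515,114,86),"loop",t(30,51,51),t(20,122,51),t(105,57,51),t(100,130,51))
print("holder",[t(*p,45) for p in((110,62),(158,72),(150,150))])
print("shaft corners",t(78,436,86),t(80,483,86),"bracket outer top edge",t(152,380,94),t(155,525,94))
E
```

```text
0 (array([629.2, 228.9]), np.float64(0.32)) (array([626.6, 231.9]), np.float64(0.43))
-4 (array([630.4, 228.8]), np.float64(0.31)) (array([625.2, 236. ]), np.float64(0.42))
4 (array([628.4, 228.5]), np.float64(0.33)) (array([627. , 229.6]), np.float64(0.43))
hole [434.2 200. ] [434.5 200.2] loop [653.4 268.3] [613.  270.9] [651.1 226.4] [609.5 226.5]
holder [array([649.4, 225. ]), array([644.4, 197.8]), array([599.7, 199.6])]
shaft corners [444.5 218.1] [420.8 215.5] bracket outer top edge [474. 180.] [401.3 174.2]
```

```bash
python3 go.py "628 230 340 83"; python3 -m pendant '[[[0.04,0.01,0],[0,0,0.02],0.05],[[0.08,0.02,0],[0,0,0.04],0.05],[[0.12,0.03,0],[0,0,0.06],0.05],[[0.16,0.04,0],[0,0,0.08],0.05],[[0.2,0.055,0],[0,0,0.1],0.05],[[0.24,0.08,0],[0,0,0.12],0.05],[[0.275,0.1,0],[0,0,0.14],0.05],[[0.31,0.12,0],[0,0,0.16],0.05],[[0.345,0.145,0],[0,0,0.18],0.05],[[0.38,0.17,0],[0,0,0.22],0.05]]' && python3 -m pendant '[[[0,0,0],[0,0,0],0.05],[[0,0,0],[0,0,0],0.05]]'; python3 go.py "628 230 340 83"
```

```text
now [ 476.7 -208.4  354.3] yaw 95.58 F [ 0.6 -0.3  0.6] w 50.2 t 40.5 q [-0.56  0.38  1.61  0.    1.15 -0.66]
-> [0.4216 0.1932 0.0143] wz 0.2195
time: 41.35
tool_pos: [604.9, 184.4, 355.1]
tcp_rot: [-3.141, -0.0, 1.451]
contact_force: [0.2, -0.9, 0.2]
grip_width: 49.6
time: 41.52
tool_pos: [604.9, 184.1, 353.9]
tcp_rot: [-3.14, 0.0, 1.454]
contact_force: [-0.5, -0.4, -1.1]
grip_width: 49.9
now [604.9 184.1 353.9] yaw 83.32 F [-0.5 -0.4 -1.1] w 49.9 t 41.5 q [0.17 0.58 1.28 0.   1.28 0.29]
-> [0.0483 0.0176 0.0139] wz 0.0056
```

```bash
python3 -m pendant '[[[0.025,0.009,0.01],[0,0,0],0.05],[[0.0483,0.0176,0.02],[0,0,0.0056],0.05],[[0.0483,0.0176,0.05],[0,0,0.0056],0.05],[[0.0483,0.0176,0.08],[0,0,0.0056],0.05],[[0.0483,0.0176,0.095],[0,0,0.0056],0.05],[[0.0483,0.0176,0.095],[0,0,0.0056],0.05],[[0.0483,0.0176,0.095],[0,0,0.0056],0.05]]'; python3 - <<'E'
from h import *
c=cam("top");d=cam("scene")
save(c,"r1.png",(140,180,240,260),3.9);save(d,"r2.png",(320,120,420,200),3.9)
o=np.hstack([cv2.imread("pics/r%d.png"%i) for i in(1,2)]);cv2.imwrite("pics/r.png",o)
E
python3 go.py "628 230 238 83"
```

```text
time: 42.1
tool_pos: [628.4, 225.9, 259.6]
tcp_rot: [-3.14, 0.001, 1.443]
contact_force: [0.2, 0.7, 0.3]
grip_width: 49.7
now [629.3 225.9 261.8] yaw 82.67 F [ 0.1 -0.8  1. ] w 50.2 t 42.2 q [0.23 0.73 1.27 0.   1.14 0.36]
-> [ 0.0039 -0.0018  0.0238] wz -0.0058
```

View pics/r.png

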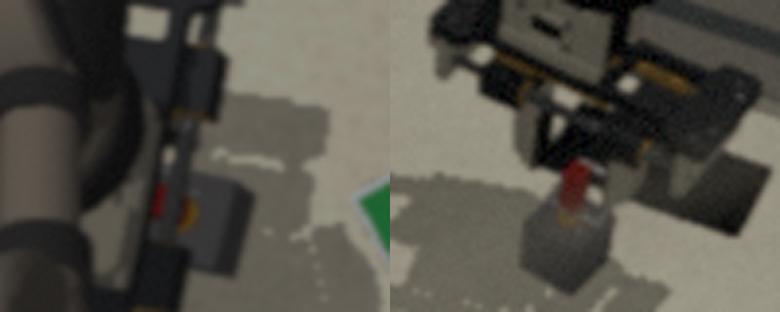

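The red tab, at (577,180) in the right crop, sits between the two fingers at (525,135) and (628,180). Going down and gripping.

```bash
python3 -m pendant '[[[0.0039,-0.0018,0.01],[0,0,0],0.05],[[0.0039,-0.0018,0.02],[0,0,0],0.05],[[0.0039,-0.0018,0.0238],[0,0,0],0.05],[[0.0039,-0.0018,0.0238],[0,0,0],0.03],[[0.0039,-0.0018,0.0238],[0,0,0],0.02]]' && python3 -m pendant '[[[0,0,0],[0,0,0],0.01],[[0,0,0],[0,0,0],0.0],[[0,0,0],[0,0,0],0.0],[[0,0,0],[0,0,0],0.0],[[0,0,0],[0,0,0],0.0]]'; python3 go.py
```

```text
time: 42.62
tool_pos: [627.7, 230.1, 235.4]
tcp_rot: [-3.141, 0.0, 1.443]
contact_force: [-0.2, 0.4, 1.1]
grip_width: 41.2
time: 43.03
tool_pos: [627.9, 230.1, 236.2]
tcp_rot: [3.141, -0.0, 1.443]
contact_force: [0.0, -0.6, 0.1]
grip_width: 13.7
now [627.9 230.1 236.2] yaw 82.66 F [ 0.  -0.6  0.1] w 13.7 t 43.0 q [0.24 0.76 1.29 0.   1.1  0.36]
```

```bash
python3 -m pendant '[[[0,0,-0.01],[0,0,0],0.0],[[0,0,-0.025],[0,0,0],0.0],[[0,0,-0.04],[0,0,0],0.0],[[0,0,-0.07],[0,0,0],0.0],[[0,0,-0.1],[0,0,0],0.0],[[0,0,-0.13],[0,0,0],0.0],[[0,0,-0.13],[0,0,0],0.0],[[0,0,-0.13],[0,0,0],0.0]]'; python3 go.py "434.3 200.1 360 95.8"
```

```text
time: 43.7
tool_pos: [627.8, 230.1, 368.9]
tcp_rot: [3.137, -0.002, 1.443]
contact_force: [0.0, -0.4, -1.5]
grip_width: 13.7
now [627.8 230.1 368.9] yaw 82.67 F [ 0.  -0.4 -1.5] w 13.7 t 43.7 q [0.24 0.64 1.13 0.   1.37 0.36]
-> [-0.0545 -0.1881  0.0089] wz -0.2292
```

```bash
python3 -m pendant '[[[-0.008,-0.03,0],[0,0,-0.04],0.0],[[-0.016,-0.06,0],[0,0,-0.08],0.0],[[-0.024,-0.09,0],[0,0,-0.12],0.0],[[-0.033,-0.12,0],[0,0,-0.16],0.0],[[-0.043,-0.15,0],[0,0,-0.2],0.0],[[-0.05,-0.175,0],[0,0,-0.2292],0.0],[[-0.0545,-0.1881,0.009],[0,0,-0.2292],0.0],[[-0.0545,-0.1881,0.009],[0,0,-0.2292],0.0],[[-0.0545,-0.1881,0.009],[0,0,-0.2292],0.0]]'; python3 go.py "434.3 200.1 316 95.8"
```

```text
time: 44.45
tool_pos: [433.9, 200.0, 356.3]
tcp_rot: [-3.14, 0.0, 1.672]
contact_force: [0.5, 0.3, -0.2]
grip_width: 13.9
now [433.9 200.  356.3] yaw 95.8 F [ 0.5  0.3 -0.2] w 13.9 t 44.5 q [0.27 0.3  1.72 0.   1.12 0.17]
-> [0.0001 0.0004 0.0403] wz 0.0
```

```bash
python3 -m pendant '[[[0,0,0.02],[0,0,0],0.0],[[0,0,0.037],[0,0,0],0.0],[[0,0,0.037],[0,0,0],0.0],[[0,0,0.037],[0,0,0],0.0],[[0,0,0.037],[0,0,0],0.0]]'; python3 - <<'E'
from h import *
d=cam("scene");c=cam("top")
np.save("scene2.npy",d,allow_pickle=True)
save(d,"t2.png",(265,110,325,165),9);save(c,"t1.png",(160,300,240,370),4)
a=cv2.imread("pics/t2.png");b=cv2.imread("pics/t1.png")
o=np.zeros((500,800,3),np.uint8);o[:495,:540]=a;o[:b.shape[0],545:800]=b[:,:255];cv2.imwrite("pics/t.png",o)
E
python3 go.py "434.3 200.1 316 95.8"
```

```text
time: 44.87
tool_pos: [435.2, 200.2, 320.4]
tcp_rot: [3.141, -0.0, 1.672]
contact_force: [-0.6, -0.4, -0.7]
grip_width: 14.3
now [435.  200.2 320.8] yaw 95.79 F [-0.1 -0.1 -1.3] w 13.8 t 45.0 q [0.27 0.35 1.77 0.   1.02 0.17]
-> [ 0.     -0.0007  0.0048] wz -0.0002
```

View pics/t.png

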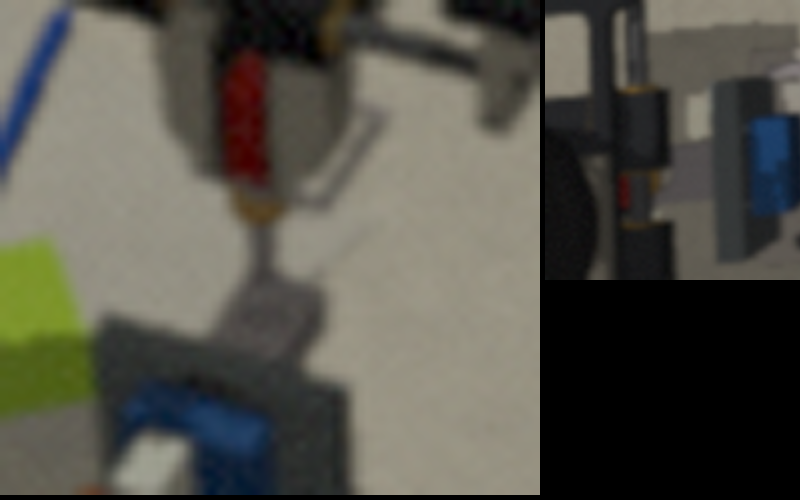

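```bash
python3 - <<'E'
from pinfit import *
C=np.load("scene2.npy",allow_pickle=True).item()
f=lambda P:((px(C,P)-[265,110]+.5)*9-.5).round(1)
for nm,z in(("tip",99.6),("shank mid",112),("collar",131),("tabtop",174.6)):print(nm,f([435,200.2,z]))
print("hole",f([434.3,200.1,86]),"hole+-",f([434.3,205.1,86]))
s=lambda u,v,z:w(C,265+(u+.5)/9-.5,110+(v+.5)/9-.5,z).round(1)[:2]
print("shank at v=240:",[s(262,240,z) for z in(110,114,118)], "collar ctr",s(258,207,131))
print("shaft end corners", s(243,275,86), s(325,290,86))
save(C,"v.png",(280,125,310,155),16)
E
```

```text
tip [269.3 276.8]
shank mid [267.6 243.7]
collar [265.1 191.7]
tabtop [259.1  66.7]
hole [268.7 311.8] hole+- [277.5 301.1]
shank at v=240: [array([431.7, 202.6]), array([434. , 198.9]), array([436.4, 195.1])] collar ctr [436.4 193.9]
shaft end corners [420.2 209.6] [443.9 215.6]
```

View pics/v.png

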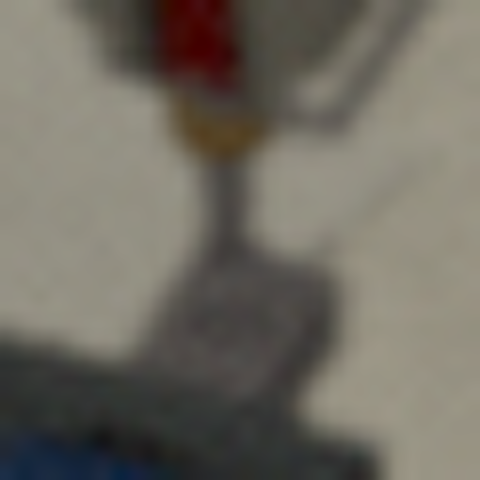

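```bash
python3 - <<'E'
from h import *
np.set_printoptions(linewidth=200)
C=np.load("scene1.npy",allow_pickle=True).item();D=np.load("scene2.npy",allow_pickle=True).item();T=np.load("top1.npy",allow_pickle=True).item()
g=lambda c,x0,y0,x1,y1:c["color"][y0:y1,x0:x1].mean(2).round().astype(int)
print("hole scene1 u286.. v138..");print(g(C,286,136,306,152))
print("shank scene2 u288.. v132..");print(g(D,284,130,304,150))
u=px(T,[434.3,200.1,86]);print("top hole",u);x,y=int(u[0]),int(u[1]);print(x-8,y-8);print(g(T,x-8,y-8,x+9,y+9))
for P in([434.3,200.1,86],[435.3,200.1,86],[434.3,201.1,86],[434.3,200.1,87]):print(px(C,P))
E
```

```text
hole scene1 u286.. v138..
[[147 148 149 150 147 148 151 148 148 150 150 150 149 151 149 148 149 146 141 144]
 [149 148 147 148 148 148 150 149 147 150 150 149 150 149 151 149 146 141 141 147]
 [147 147 148 145 148 148 145 145 146 149 151 149 149 148 150 146 142 144 145 148]
 [149 147 148 148 145 146 140 136 138 144 148 147 149 144 138 140 145 148 149 148]
 [148 148 149 150 148 140 130 127 129 132 135 140 143 135 130 139 148 149 149 149]
 [147 147 150 147 145 135 128 126 126 123 126 131 130 128 132 146 147 151 147 147]
 [146 148 148 146 140 130 124 122 121 124 121 126 124 124 122 135 146 151 149 150]
 [146 148 146 141 132 124 116 109 103 104 110 122 125 119 107 124 145 150 150 149]
 [146 148 146 137 127 119 105  88  79  78  94 115 121 109  95 121 144 153 152 151]
 [147 145 139 131 125 122 107  91  76  79  97 112 113  87  83 122 147 152 153 152]
 [143 140 134 129 126 127 120 111 103 104 113 118  99  76  85 125 146 153 154 151]
 [117 121 120 122 124 125 125 124 122 123 123 108  85  79 108 137 150 153 154 153]
 [ 93  98 102 106 112 114 118 122 125 126 112  88  74 100 132 149 152 153 153 
[... 2607 characters left out ...]
16 120 123 124 124]
 [123 123 120 110  89  69  71  99 125 135 132 121 115 120 123 124 124]
 [123 122 120 112  93  74  65  80 106 122 123 116 115 121 123 124 123]
 [122 122 121 116 104  90  75  71  83 101 111 114 119 123 123 124 125]
 [123 123 122 122 116 107  97  91  92 100 110 119 123 125 124 125 124]
 [123 123 124 123 122 118 113 109 110 114 119 122 122 123 123 123 122]
 [122 122 122 122 122 122 120 120 119 121 121 121 121 120 120 119 118]
 [121 121 121 122 122 123 123 124 124 126 125 125 121 114 110 109 108]
 [126 126 125 127 128 129 130 130 132 134 134 133 122 106 100  99  98]]
[294.40935311 144.20366435]
[294.74560832 144.33533489]
[294.60536749 143.96522985]
[294.39519295 143.91500987]
```

Measured in the same image, the pin needs about +1.7 mm along the shaft and +0.3 mm across it. Correcting that and probing down.

```bash
python3 -m pendant '[[[0.0017,0.0005,0.005],[0,0,0],0.0],[[0.0017,0.0005,0.01],[0,0,0],0.0],[[0.0017,0.0005,0.01],[0,0,0],0.0]]' && python3 -m pendant '[[[0,0,0.002],[0,0,0],0.0],[[0,0,0.004],[0,0,0],0.0],[[0,0,0.004],[0,0,0],0.0]]' && python3 -m pendant '[[[0,0,0.002],[0,0,0],0.0],[[0,0,0.003],[0,0,0],0.0],[[0,0,0.003],[0,0,0],0.0]]'
```

```text
time: 45.22
tool_pos: [434.4, 201.8, 309.1]
tcp_rot: [-3.14, 0.0, 1.672]
contact_force: [0.1, 0.6, -0.6]
grip_width: 14.0
time: 45.47
tool_pos: [434.5, 201.7, 305.5]
tcp_rot: [-3.141, 0.0, 1.672]
contact_force: [0.5, 0.1, -1.1]
grip_width: 13.6
time: 45.72
tool_pos: [434.6, 201.8, 302.7]
tcp_rot: [-3.141, -0.0, 1.672]
contact_force: [-0.4, -0.1, -1.5]
grip_width: 13.5
```

```bash
python3 -m pendant '[[[0,0,0.002],[0,0,0],0.0],[[0,0,0.004],[0,0,0],0.0],[[0,0,0.004],[0,0,0],0.0]]' && python3 -m pendant '[[[0,0,0.002],[0,0,0],0.0],[[0,0,0.004],[0,0,0],0.0],[[0,0,0.006],[0,0,0],0.0],[[0,0,0.006],[0,0,0],0.0]]'
```

```text
time: 45.97
tool_pos: [434.5, 201.9, 298.6]
tcp_rot: [-3.141, -0.001, 1.672]
contact_force: [-0.2, 2.1, -2.1]
grip_width: 13.5
time: 46.3
tool_pos: [434.4, 202.0, 292.4]
tcp_rot: [-3.141, -0.0, 1.672]
contact_force: [-1.7, 4.5, -3.0]
grip_width: 14.1
```

```bash
python3 -m pendant '[[[0.0008,0,0.002],[0,0,0],0.0],[[0.001,0,0.004],[0,0,0],0.0],[[0.001,0,0.006],[0,0,0],0.0],[[0.001,0,0.006],[0,0,0],0.0]]' && python3 -m pendant '[[[0,0,0.002],[0,0,0],0.0],[[0,0,0.004],[0,0,0],0.0],[[0,0,0.006],[0,0,0],0.0],[[0,0,0.006],[0,0,0],0.0]]'
```

```text
time: 46.63
tool_pos: [434.5, 202.6, 286.4]
tcp_rot: [-3.141, 0.0, 1.672]
contact_force: [-1.2, 0.7, -2.0]
grip_width: 13.7
time: 46.97
tool_pos: [434.5, 202.6, 280.4]
tcp_rot: [-3.141, 0.0, 1.672]
contact_force: [-0.0, -0.0, -0.8]
grip_width: 13.9
```

```bash
python3 -m pendant '[[[0,0,0.002],[0,0,0],0.0],[[0,0,0.0035],[0,0,0],0.0],[[0,0,0.0035],[0,0,0],0.0]]' && python3 -m pendant '[[[0,0,0.001],[0,0,0],0.0],[[0,0,0.001],[0,0,0],0.0]]'
```

```text
time: 47.22
tool_pos: [434.6, 202.8, 277.2]
tcp_rot: [3.141, 0.0, 1.672]
contact_force: [-0.2, 0.7, -0.6]
grip_width: 13.9
time: 47.38
tool_pos: [434.6, 202.8, 277.0]
tcp_rot: [3.141, -0.0, 1.672]
contact_force: [-1.9, -1.0, 5.8]
grip_width: 13.8
```

The pin is home, with the collar touching at TCP z 277, exactly as computed. A straight push on the loop would bring the gripper body onto the tab, so I'll come in tilted 25°. First I press, release, lift and tilt.

```bash
cat > go2.py <<'E'
# tip waypoints "s z" in shaft frame (s from pin axis along shaft, z world), tool held at present tilt
import sys,numpy as np
from plant import get_obs
from scipy.spatial.transform import Rotation as R
o=get_obs();p=o["tool_pos"];M=R.from_euler("xyz",o["tcp_rot"]).as_matrix()
tip=p+178*M[:,2];u=np.array([-np.sin(np.radians(5.8)),np.cos(np.radians(5.8)),0]);pin=np.array([434.8,200.8,0])
v=np.array([u[1],-u[0],0])
print("TCP",p.round(1),"toolz",M[:,2].round(3),"tip s,lat,z",((tip-pin)@u).round(1),((tip-pin)@v).round(1),tip[2].round(1),"F",o["contact_force"].round(1),"t",round(o["time"],1))
for a in sys.argv[1:]:
    s,z=map(float,a.split());t=pin+u*s;t[2]=z
    print(a,"->",(M.T@(t-tip)/1000).round(4))
E
python3 -m pendant '[[[0,0,0.0008],[0,0,0],0.0],[[0,0,0.0008],[0,0,0],0.0],[[0,0,0.0],[0,0,0],0.02],[[0,0,0.0],[0,0,0],0.03],[[0,0,0],[0,0,0],0.03],[[0,0,-0.02],[0,0,0],0.03],[[0,0,-0.06],[0,0,0],0.03],[[0,0,-0.1],[0,0,0],0.02],[[0.02,0,-0.11],[0,0,0],0.0],[[0.05,0,-0.11],[0,0,0],0.0]]' && python3 -m pendant '[[[0.01,0,0],[0,-0.06,0],0.0],[[0.02,0,0],[0,-0.12,0],0.0],[[0.03,0,0],[0,-0.18,0],0.0],[[0.04,0,0],[0,-0.24,0],0.0],[[0.05,0,0],[0,-0.3,0],0.0],[[0.06,0,0],[0,-0.36,0],0.0],[[0.07,0,0],[0,-0.42,0],0.0],[[0.07,0,0],[0,-0.436,0],0.0],[[0.07,0,0],[0,-0.436,0],0.0],[[0.07,0,0],[0,-0.436,0],0.0]]'; python3 go2.py "46 125"
```

```text
time: 48.22
tool_pos: [430.4, 251.9, 390.2]
tcp_rot: [3.134, -0.001, 1.669]
contact_force: [0.4, 0.2, 0.4]
grip_width: 14.4
time: 49.05
tool_pos: [422.4, 321.9, 386.0]
tcp_rot: [-3.141, 0.435, 1.673]
contact_force: [-0.6, -0.2, 0.7]
grip_width: 0.8
TCP [422.4 321.9 386. ] toolz [ 0.042 -0.419 -0.907] tip s,lat,z 46.8 -0.2 224.6 F [-0.6 -0.2  0.7] t 49.0
46 125 -> [0.0413 0.0003 0.0907]
```

```bash
python3 -m pendant '[[[0.01,0,0.03],[0,0,0],0.0],[[0.025,0,0.06],[0,0,0],0.0],[[0.0413,0,0.0907],[0,0,0],0.0],[[0.0413,0,0.0907],[0,0,0],0.0],[[0.0413,0,0.0907],[0,0,0],0.0]]'; python3 go2.py "46 100" "42 88" "36 72" "31 60" "30 55"; python3 - <<'E'
from h import *
d=cam("scene");c=cam("top")
save(d,"x2.png",(265,95,335,165),7);save(c,"x1.png",(130,300,220,370),3.3)
a=cv2.imread("pics/x2.png");b=cv2.imread("pics/x1.png")
o=np.zeros((490,790,3),np.uint8);o[:490,:490]=a;o[:b.shape[0],493:493+b.shape[1]]=b;cv2.imwrite("pics/x.png",o)
E
```

```text
time: 49.47
tool_pos: [422.6, 320.5, 286.2]
tcp_rot: [-3.138, 0.437, 1.672]
contact_force: [0.5, -0.5, 0.0]
grip_width: 0.2
TCP [422.6 320.5 286.2] toolz [ 0.04  -0.421 -0.906] tip s,lat,z 45.0 -0.6 125.0 F [ 0.5 -0.5  0. ] t 49.5
46 100 -> [0.0115 0.0007 0.0222]
42 88 -> [0.013  0.0007 0.0348]
36 72 -> [0.0143 0.0008 0.0518]
31 60 -> [0.0148 0.0008 0.0648]
30 55 -> [0.016  0.0008 0.0697]
```

View pics/x.png

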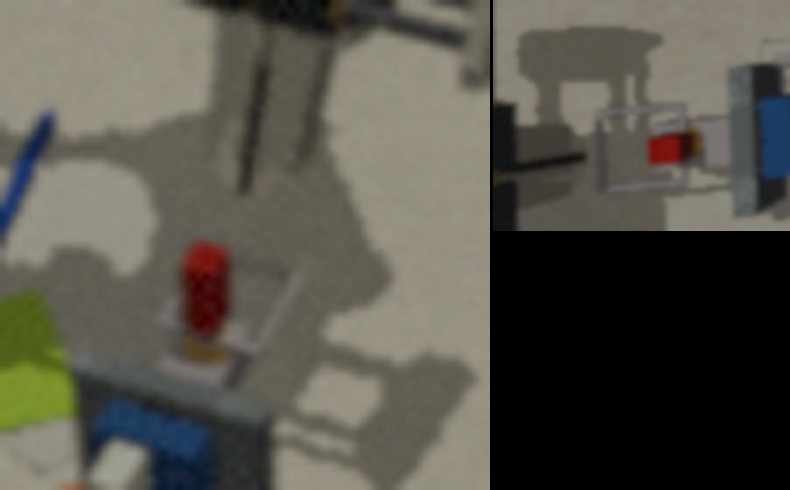

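The collar is down on the shaft and the open loop points out over the shaft end, its bar at (600,150) in the right view with the fingertip just outside and above it. Pushing it down along its arc.

```bash
python3 -m pendant '[[[0.006,0.0007,0.011],[0,0,0],0.0],[[0.0115,0.0007,0.0222],[0,0,0],0.0],[[0.0125,0.0007,0.0285],[0,0,0],0.0],[[0.013,0.0007,0.0348],[0,0,0],0.0],[[0.013,0.0007,0.0348],[0,0,0],0.0]]' && python3 -m pendant '[[[0.0005,0,0.006],[0,0,0],0.0],[[0.001,0,0.012],[0,0,0],0.0],[[0.0013,0,0.017],[0,0,0],0.0],[[0.0013,0,0.017],[0,0,0],0.0]]'; python3 go2.py "31 60" "30 55"
```

```text
time: 49.98
tool_pos: [423.5, 318.2, 249.3]
tcp_rot: [-3.141, 0.436, 1.672]
contact_force: [0.1, 1.6, 1.1]
grip_width: 0.5
time: 50.32
tool_pos: [423.9, 311.9, 232.8]
tcp_rot: [-3.14, 0.437, 1.672]
contact_force: [0.4, 0.3, 0.3]
grip_width: 0.4
TCP [423.9 311.9 232.8] toolz [ 0.041 -0.421 -0.906] tip s,lat,z 36.3 0.1 71.5 F [0.4 0.3 0.3] t 50.3
31 60 -> [ 0.0001 -0.0001  0.0126]
30 55 -> [ 0.0013 -0.0001  0.0176]
```

```bash
python3 -m pendant '[[[0,0,0.006],[0,0,0],0.0],[[0,0,0.0126],[0,0,0],0.0],[[0.0006,0,0.015],[0,0,0],0.0],[[0.0013,0,0.0176],[0,0,0],0.0],[[0.0013,0,0.0176],[0,0,0],0.0]]'; python3 go2.py;  python3 - <<'E'
from h import *
d=cam("scene");c=cam("top")
save(d,"y2.png",(265,95,335,165),7);save(c,"y1.png",(130,300,220,370),3.3)
a=cv2.imread("pics/y2.png");b=cv2.imread("pics/y1.png")
o=np.zeros((490,790,3),np.uint8);o[:490,:490]=a;o[:b.shape[0],493:493+b.shape[1]]=b;cv2.imwrite("pics/y.png",o)
E
```

```text
time: 50.73
tool_pos: [424.6, 306.1, 216.6]
tcp_rot: [-3.141, 0.436, 1.672]
contact_force: [0.5, -0.5, 0.4]
grip_width: 0.4
TCP [424.6 306.1 216.6] toolz [ 0.042 -0.421 -0.906] tip s,lat,z 30.5 0.4 55.3 F [ 0.5 -0.5  0.4] t 50.7
```

View pics/y.png

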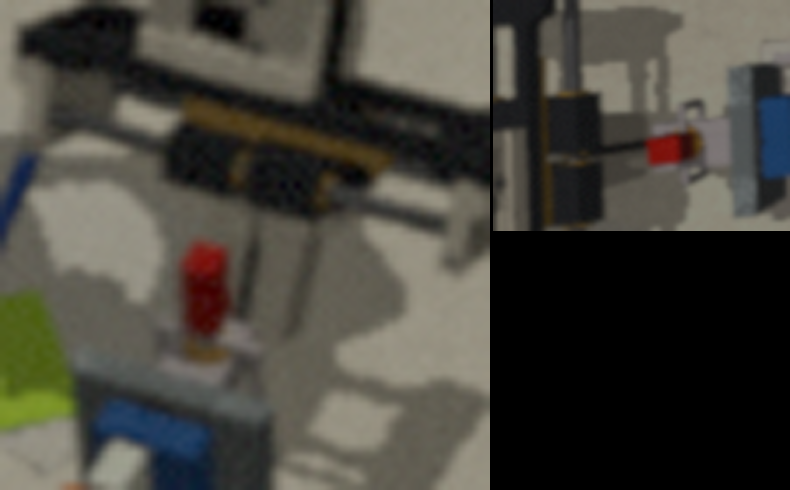

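The loop no longer sticks out and the legs have swung down beside the shaft. Backing out along the tool axis for a clear look.

```bash
python3 -m pendant '[[[0.005,0,-0.01],[0,0,0],0.0],[[0.01,0,-0.04],[0,0,0],0.0],[[0.01,0,-0.08],[0,0,0],0.0],[[0.01,0,-0.12],[0,0,0],0.0],[[0.01,0,-0.16],[0,0,0],0.0],[[0.03,0,-0.18],[0,0,0],0.0],[[0.06,0,-0.2],[0,0,0],0.0],[[0.09,0,-0.2],[0,0,0],0.0],[[0.12,0,-0.2],[0,0,0],0.0],[[0.12,0,-0.2],[0,0,0],0.0]]'; python3 go2.py;  python3 - <<'E'
from h import *
d=cam("scene");c=cam("top")
save(d,"z2.png",(265,105,335,165),7);save(c,"z1.png",(150,310,240,370),3.3);save(c,"z3.png",(100,120,560,380),.65)
a=cv2.imread("pics/z2.png");b=cv2.imread("pics/z1.png");e=cv2.imread("pics/z3.png")
o=np.zeros((490,800,3),np.uint8);o[:420,:490]=a;o[:b.shape[0],493:493+b.shape[1]]=b;o[210:210+e.shape[0],493:493+e.shape[1]]=e;cv2.imwrite("pics/z.png",o)
E
```

```text
time: 51.67
tool_pos: [403.5, 502.1, 344.6]
tcp_rot: [-3.138, 0.436, 1.677]
contact_force: [-0.6, 0.2, -0.5]
grip_width: 0.2
TCP [403.5 502.1 344.6] toolz [ 0.042 -0.42  -0.906] tip s,lat,z 227.8 -0.9 183.3 F [-0.6  0.2 -0.5] t 51.7
```

View pics/z.png

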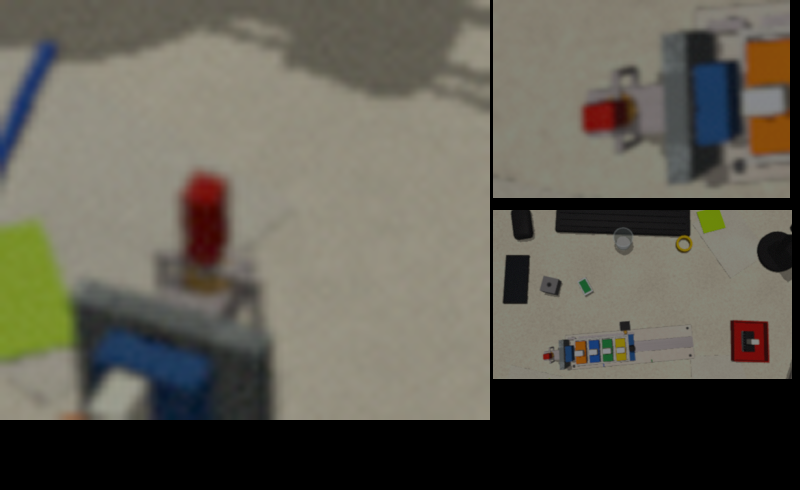

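```bash
python3 -c "
from plant import close_job,get_obs
print(close_job(), get_obs()['time'])"
```

```text
the job is handed in; nothing more can be done
the job is handed in; nothing more can be done
```

The job is done and handed in at about 52 s of the 210 s allowed; the interface gives no verdict.

**What I did**
- **Black magazine:** only one was there. I moved it from the carrier into the red out-box, where it stands upright.
- **Coloured magazines:** all four (yellow, green, blue, orange) went into the pockets. Two showed contact force at floor height. Blue and orange showed none, but they were within a millimetre of it when I let go.
- **Carrier:** I slid it 140.05 mm by its handle to the scanning station.
- **Pin and loop:** I pushed the pin in until its collar met the shaft at the expected height. Then I swung the loop down from outside until it snapped over.

**Last checks**
- **Final pictures:** the magazines sit in their pockets, the black one stands in the box, and the bystanders look undisturbed. The loop legs hang down beside the shaft, and the pin tab did not move while the loop closed.
- **Not confirmed directly:** the loop bar under the shaft was hidden from both cameras, so I judged "closed" from the legs. I judged the click into the station from the distance travelled and from the pin going into the hole.
- **Disagreements:** the two cameras differed by 2–6 mm along y. I handled this by squeezing each coloured magazine to centre it before lifting. While the pin was going in, about 4.5 N of side force built up, and I moved it about 1 mm to clear that.

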